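# Pack the lasting machine's change parts into the sloping kit tray

### The arm

A 6-joint arm with a two-finger parallel gripper is mounted at the origin on the work surface. World frame = base frame: x ahead of the robot, y to its left, z up, the work surface at z = 0. Lengths are in m, angles in rad, forces in N, time in s.
With the tool pointing down it reaches from about 0.375 to 0.925 m from the base axis. Payload 5.7 kg.
Tool frame: the origin (TCP) lies midway between the tips of the shut fingers; the grasp point (between the pads) lies 19 mm behind it (arm.grip_depth is the z of the grasp point in the tool frame, in m); z points along the fingers, x is the direction in which the jaws open and shut, and the axes are right-handed (so a half turn about z gives the same grasp; the last joint's range is limited). The gripper opens to 85 mm and grips with 20 to 120 N. Pads are 22 mm wide; open, the fingers measure 114 mm over their backs; the gripper's body (76 mm by 85 mm) begins 54 mm behind the grasp point. The pads swing forward as they close: fully open they stand 13 mm farther back than shut.
Start: joints at [1.078, 0.359, 1.51, -0, 1.272, -0.115], TCP at [0.221, 0.558, 0.202] pointing down, gripper open.
Joint ranges: [-2.97, 2.97], [-1.01, 2.36], [0.21, 2.38], [-0.96, 4.11], [0.2, 2.71], [-2.98, 2.98]. Speed limits (rad/s): [2.39, 2.39, 3.14, 3.14, 3.14, 3.14].

### API

Orientations are given as a unit quaternion [w, x, y, z].
In Python, from rig import arm gives the robot as it stands.
- The arm moves only by the shell command python3 -m inch 'ROWS' [OPENING]. ROWS is JSON, a list that holds one entry, the list of rows, each a list of 4 numbers: the shift along the tool's x, y, z in m, then the turn about the tool's z in degrees. In form: [[[dx, dy, dz, twist], ...]]. A call has 1 to 8 rows; each row shifts and turns the commanded pose from where the row before left it, along the tool's axes as they then stand; what a row does not reach is not made up. A row lasts 1/12 s, in which the tool goes at most 41.7 mm and 7.16 degrees, less where a joint would pass 70% of its speed; a pose out of reach is approached as far as the arm can. A call with a gripper value outside its range is refused whole. OPENING is the opening in per cent of the stroke, from 0 (shut) to 100 (fully open), set as the call begins (- or left out, the last holds). The fingers move at their own pace and stop on an object; the grip force is fixed at half the most. Time passes only in rows, so rows that do not move let the fingers close. It gives the time, the measured TCP pose, the force and the opening at its end, in the units of the state.
- arm.observe(): the state, without advancing time (a new reading comes with each control period).
- arm.get_image(name): name is "scene" or "top" or "wrist"; returns a dict with "image" (420x560x3 uint8, blue, green, red), "depth" (420x560 float32, m along the optical axis (not along the pixel's ray), 0 where there is no reading), "vfov" (degrees; the focal length in pixels is half the picture's height over the tangent of half this angle, whatever the lens; pixels are square), "cx", "cy" (the principal point, pixels), "k1" (the pictures are not rectified: a ray, as slopes to the right and down, at radius r is drawn at 1 + k1 r^2 times it, then the intrinsics apply), "camera_from_world" (4x4, takes a point from world to camera coordinates); the wrist camera has in their place "hand_eye" (4x4, takes a point from camera to tool coordinates, whose origin is the TCP and whose axes are the tool frame's). Camera axes: x right, y up, looking along -z (the intrinsics and any distortion apply to the point x, -y, -z); pixel columns grow to the right and rows downward; lengths in m; the calibration is good to about 2 mm. A picture is of the moment at which its call begins: read the wrist's pose just before it.
- arm.sign_off(): hands the job in, once; it reports no verdict.
Trained networks look in a picture, given as the dict that the camera call returned (one of the last four; its "shot" number tells which), for a name from the list of things; names that differ only in an ending like _2 or _b are one class to them, and where a whole thing is asked for, a point or a joint stands for the part that bears it (a point fixed in the world has none). Each returns a list of dicts, best first, with "p" (0 to 1); they miss things now and then, are a little off and sometimes report something else, mostly with a low value. They report only what shows in the picture. A call takes as long as a camera call. They do not tell look-alikes from the thing itself.
- arm.boxes_of(label, picture): "box" ([left, top, right, bottom] in pixels, round what is visible of it).
- arm.landmark_of(label, picture): "at" ([column, row] in pixels: a listed point, or the origin of a listed thing).
The state is a dict: "time_s": time; "joints": joint angles; "qvel": joint speeds; "joint_efforts": joint torques, N m; "tool_pos": TCP position; "tcp_rot": TCP orientation; "wrist_force": force on the tool from outside, world axes, zero at the start; "torque": the same for the moment, N m; "grip_width": opening from 0.0 (shut) to 1.0 (fully open).
Only numpy, scipy, OpenCV 4.12 (cv2) and the standard library are available. Lean on these libraries where they do the work, as an engineer would, in place of code of your own. Each camera call takes 0.05 s, during which the arm holds its last target. There are 200 camera calls.

### The job

Pack the three aluminium machine parts (long-footed bracket, tee block and hook block) into the sloping blue kit tray so that all lie fully home and square in it: the long foot flat on the tray floor, the tee's foot flat on top of that, and the hook block's leg down on the floor in the end gap with its arm over the tee's foot. They only fit in that order, and it does not matter which end of the tray the bracket's upright is at. Let go of the parts and leave the other things on the bench where they are.

Things in the scene. Friction and masses are not known exactly. Their poses are not given: they have to be found in the camera images.
- tray_floor (a point): Blue kit tray fixed on a low stand, floor sloping 25 degrees, low side to the robot. Point: centre of the inner floor, 85 mm above the bench; x up the slope, y along the tray (level), z square out of the floor, leaning to the robot. Inside 132 (y) x 45 (x) mm; walls 30 deep, 4 thick, lips flaring out to 35 above the floor. Packed, the parts leave about 8 mm of length, 5 mm of width.
- long_foot_mid (a point): Angle bracket, bare aluminium, 0.22 kg. Foot 94 (y) x 40 (x) x 12 mm thick; at one end an upright 20 along y, 72 tall in all: 40 wide up to 38, above that a lug 24 wide (grip it across x). Point: centre of the upright, half-way up (36 above the underside); z up; the foot runs from -10 to +84 mm along y. Packed: foot on the tray floor, upright at an end wall.
- tee_mid (a point): Tee block, bare aluminium, 0.15 kg. Foot 68 (y) x 40 (x) x 12 mm thick, a lug standing at its middle, 18 along y, 24 wide (grip it across x); 60 tall in all. Point: centre, half-way up (30 above the underside); z up, y along the foot. Packed: foot flat on the bracket's foot, next to the upright, so underside 12 above the tray floor.
- hook_block_mid (a point): Hook block, bare aluminium, 0.19 kg. Leg 30 (y) x 40 (x) mm up to 38, then a lug 22 (y) x 24 (x) up to 72 (grip it across x); an arm 24 long, 40 wide sticks out to -y, 26 to 38 above the underside. Point: centre of the leg, half-way up (36 above the underside); z up. Packed: leg on the tray floor between the feet's ends and the end wall, arm over the tee's foot.
- tack_tin: Bystander: small round steel tin, 38 mm diameter, 32 mm tall, standing among the parts; origin under its centre.
- tape_roll: Bystander: cardboard-brown roll of tape lying flat, 88 mm across, 22 mm tall; origin under its centre.
- screwdriver: Bystander: screwdriver lying on the bench on the robot's side of the tray; origin near its middle.
- wrench: Bystander: steel wrench lying flat at the right; origin near its middle.
- wax_block: Bystander: yellow wax block 55 x 35 x 22 mm; origin under its centre.
- last: Bystander: green plastic shoe last (foot form), 245 mm long, 90 mm tall, at the left; origin under its middle.
Not all that is in view belongs to the job. Leave any orange or turquoise look-alike of the part that bears hook_block_mid alone. What is shaped like the part that bears long_foot_mid but red or turquoise is not meant.

How it is judged:
On the way, in this order (a step that is already met when the one before it is completed fails the run):
1. the long-footed bracket is down on the tray floor (z of long_foot_mid in the frame of tray_floor between 0.032 and 0.04 m and x of long_foot_mid in the frame of tray_floor between -0.007 and 0.007 m and y of long_foot_mid in the frame of tray_floor between -0.066 and 0.066 m and angle between the z axis of long_foot_mid and the z axis of tray_floor, either way round below 0.1 rad and angle between long_foot_mid's own z axis and vertical below 0.56 rad), for 0.2 s.
2. the tee's foot is down on the long foot, the bracket still home (all of step 1 and z of tee_mid in the frame of tray_floor between 0.038 and 0.046 m and x of tee_mid in the frame of tray_floor between -0.007 and 0.007 m and y of tee_mid in the frame of tray_floor between -0.066 and 0.066 m and angle between the z axis of tee_mid and the z axis of tray_floor, either way round below 0.1 rad and angle between tee_mid's own z axis and vertical below 0.56 rad), for 0.2 s.
At the end, for the whole second after the job is handed in: All three parts rest in the tray, upright with respect to its floor (within 0.1 rad) and fully down within 4 mm: bracket and hook block on the tray floor, tee on the bracket's foot (centre heights above the floor 36, 36 and 42 mm), inside the tray's walls, at rest and released (all of step 2 and z of hook_block_mid in the frame of tray_floor between 0.032 and 0.04 m and x of hook_block_mid in the frame of tray_floor between -0.007 and 0.007 m and y of hook_block_mid in the frame of tray_floor between -0.066 and 0.066 m and angle between the z axis of hook_block_mid and the z axis of tray_floor, either way round below 0.1 rad and angle between hook_block_mid's own z axis and vertical below 0.56 rad and linear speed of each of long_foot, tee, hook_block below 0.02 m/s); the robot touches nothing.
It fails at once if one of the bystanders (tin, tape, screwdriver, wrench, wax, last) is moved by more than 40 mm (distance of any of tack_tin, tape_roll, screwdriver, wrench, wax_block, last from where it was at the start of the episode above 0.04 m).
It also fails if it takes over 72 s, if anything falls off the work surface, if the arm or the gripper's body presses on something with over 40 N, if the wrist force passes 120 N, or if a joint passes its speed limit or range.

## Working session

There is one attempt and no reset: what is moved stays moved. The work goes in short steps, Python scripts to look and compute and a shell command to move; the robot and the scene stay as the last step left them, time stands still between calls to the robot, and variables do not carry over. Pictures are saved under pics/ and viewed, about 8 in all and at most 12, crops included, and the job is handed in when it is done.

```bash
ls; mkdir -p pics; cat > h.py <<'E'
import numpy as np, cv2
from rig import arm
from scipy.spatial.transform import Rotation as R
def K(p):
    f=p["image"].shape[0]/2/np.tan(np.radians(p["vfov"])/2)
    return np.array([[f,0,p["cx"]],[0,f,p["cy"]],[0,0,1]]),np.array([p["k1"],0,0,0,0])
def w_from_c(p,st=None):
    if "camera_from_world" in p: return np.linalg.inv(p["camera_from_world"])
    T=np.eye(4);T[:3,:3]=R.from_quat(np.roll(st["tcp_rot"],-1)).as_matrix();T[:3,3]=st["tool_pos"]
    return T@p["hand_eye"]
def cloud(p,st=None):
    k,d=K(p);h,w=p["depth"].shape
    uv=np.stack(np.meshgrid(np.arange(w),np.arange(h)),-1).reshape(-1,1,2).astype(float)
    s=cv2.undistortPoints(uv,k,d)[:,0]; z=p["depth"].reshape(-1,1)
    c=np.hstack([s[:,:1]*z,-s[:,1:]*z,-z,np.ones_like(z)])
    X=(c@w_from_c(p,st).T)[:,:3]; X[z[:,0]==0]=np.nan
    return X.reshape(h,w,3)
def project(p,X,st=None):
    k,d=K(p);c=np.c_[np.atleast_2d(X),np.ones(len(np.atleast_2d(X)))]@np.linalg.inv(w_from_c(p,st)).T
    c=c[:,:3]*[1,-1,-1]
    return cv2.projectPoints(c,np.zeros(3),np.zeros(3),k,d)[0][:,0]
E
python3 - <<'E'
from h import *
st=arm.observe();print(st)
ims=[]
for n in("scene","top"):
    p=arm.get_image(n);ims.append(p["image"]);X=cloud(p)
    np.savez(f"{n}.npz",X=X,im=p["image"])
    for l in("tray_floor","long_foot_mid","tee_mid","hook_block_mid","tack_tin","tape_roll","screwdriver","wrench","wax_block","last"):
        for m in arm.landmark_of(l,p)[:4]:
            c,r=np.int32(np.round(m["at"]));print(n,l,[c,r],round(m["p"],2),X[np.clip(r,0,419),np.clip(c,0,559)].round(3))
cv2.imwrite("pics/a.png",ims[0]);cv2.imwrite("pics/b.png",ims[1])
E
```

```text
pics
{'time_s': 0.0, 'joints': array([ 1.07795873e+00,  3.59544934e-01,  1.51142262e+00,  1.55721935e-05,
        1.27244941e+00, -1.15070080e-01]), 'qvel': array([ 0.00141733, -0.00123841, -0.00012993,  0.00031725,  0.00029778,
       -0.00032254]), 'joint_efforts': array([ 1.67558894e-03, -5.27622128e+01, -2.78620613e+01, -2.05030342e-04,
        1.33505312e-02,  2.45817638e-06]), 'tool_pos': array([0.2209553 , 0.55707211, 0.20103356]), 'tcp_rot': array([ 4.15788730e-04,  8.27299658e-01,  5.61760130e-01, -8.11914225e-04]), 'wrist_force': array([0.28826642, 0.89401225, 0.51721494]), 'torque': array([-0.00053742,  0.00915924, -0.00512463]), 'grip_width': 1.0008844035832418}
scene tray_floor [np.int32(291), np.int32(262)] 0.67 [0.671 0.114 0.107]
scene long_foot_mid [np.int32(190), np.int32(220)] 0.81 [ 0.647 -0.221  0.052]
scene long_foot_mid [np.int32(107), np.int32(205)] 0.59 [ 0.723 -0.465  0.047]
scene long_foot_mid [np.int32(237), np.int32(153)] 0.59 [ 0.312 -0.308  0.041]
scene tee_mid [np.int32(215), np.int32(175)] 0.81 [ 0.443 -0.294  0.043]
scene hook_block_mid [np.int32(275
[... 1110 characters left out ...]
t32(311), np.int32(238)] 0.57 [ 0.428 -0.093  0.074]
top hook_block_mid [np.int32(282), np.int32(236)] 0.45 [0.438 0.002 0.069]
top hook_block_mid [np.int32(324), np.int32(266)] 0.45 [ 0.335 -0.131  0.078]
top tack_tin [np.int32(332), np.int32(210)] 0.53 [ 0.524 -0.169  0.037]
top tape_roll [np.int32(370), np.int32(152)] 0.67 [ 0.732 -0.314  0.001]
top screwdriver [np.int32(243), np.int32(243)] 0.48 [0.423 0.136 0.019]
top wrench [np.int32(407), np.int32(194)] 0.49 [ 0.576 -0.43   0.011]
top wax_block [np.int32(252), np.int32(172)] 0.74 [0.653 0.096 0.083]
top wax_block [np.int32(310), np.int32(152)] 0.68 [ 0.739 -0.104 -0.   ]
top last [np.int32(149), np.int32(202)] 0.93 [0.566 0.444 0.062]
```

View pics/a.png

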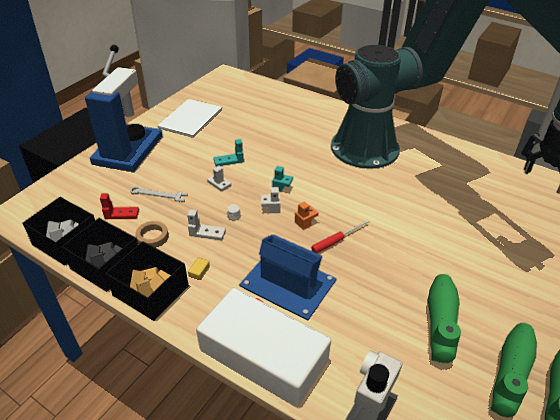

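View pics/b.png

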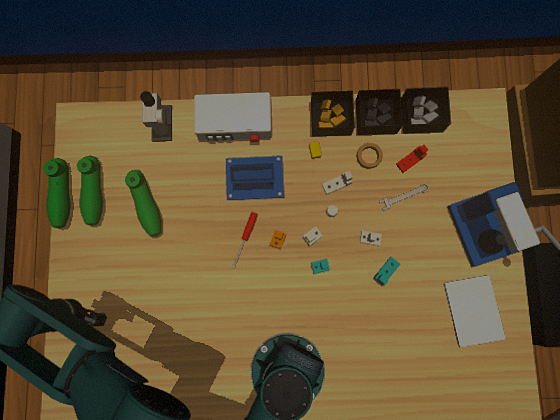

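```bash
python3 -m inch '[[[-0.029,0.028,-0.006,0],[-0.029,0.028,-0.006,0],[-0.029,0.028,-0.006,0],[-0.029,0.028,-0.006,0],[-0.029,0.028,-0.006,0],[-0.029,0.028,-0.006,0],[-0.029,0.028,-0.006,0],[-0.029,0.028,-0.006,0]]]'
python3 -m inch '[[[-0.029,0.028,-0.006,0],[-0.029,0.028,-0.006,0],[-0.029,0.028,-0.006,0],[-0.029,0.028,-0.006,0],[-0.029,0.028,-0.006,0],[-0.029,0.028,-0.006,0],[-0.029,0.028,-0.006,0],[-0.029,0.028,-0.006,0]]]'
python3 -m inch '[[[-0.029,0.028,-0.006,0],[-0.029,0.028,-0.006,0],[-0.029,0.028,-0.006,0],[-0.029,0.028,-0.006,0],[0,0,0,0],[0,0,0,0]]]'
python3 - <<'E'
from h import *
st=arm.observe();p=arm.get_image("wrist");X=cloud(p,st);print(st["tool_pos"],st["joints"].round(2),p["vfov"],p["hand_eye"].round(3))
np.savez("w1.npz",X=X,im=p["image"])
for l in("tray_floor","long_foot_mid","tee_mid","hook_block_mid","tack_tin"):
    for m in arm.landmark_of(l,p)[:4]:
        c,r=np.int32(np.round(m["at"]));print(l,[c,r],round(m["p"],2),X[np.clip(r,0,419),np.clip(c,0,559)].round(3))
cv2.imwrite("pics/c.png",p["image"])
E
```

```text
time_s: 1.77
tool_pos: [0.3442, 0.2577, 0.2504]
tcp_rot: [0.0, 0.827, 0.562, 0.0]
wrist_force: [0.9, 0.3, -0.1]
grip_width: 1.0
time_s: 2.43
tool_pos: [0.4669, -0.041, 0.2985]
tcp_rot: [0.0, 0.827, 0.562, 0.0]
wrist_force: [0.5, 0.2, -0.1]
grip_width: 1.005
time_s: 2.93
tool_pos: [0.5285, -0.1901, 0.3217]
tcp_rot: [0.0, 0.828, 0.56, -0.0]
wrist_force: [-0.2, -0.2, -0.4]
grip_width: 0.999
[ 0.52850238 -0.19008716  0.32171133] [-0.47  0.22  1.42 -0.    1.51 -1.66] 70.81907566286934 [[ 1.    -0.001  0.    -0.   ]
 [-0.001 -0.951 -0.309 -0.08 ]
 [ 0.001  0.309 -0.951 -0.173]
 [ 0.     0.     0.     1.   ]]
tray_floor [np.int32(493), np.int32(176)] 0.83 [0.648 0.096 0.085]
tray_floor [np.int32(185), np.int32(132)] 0.66 [ 0.431 -0.29   0.063]
tray_floor [np.int32(164), np.int32(229)] 0.43 [ 0.564 -0.419  0.006]
long_foot_mid [np.int32(125), np.int32(41)] 0.93 [ 0.296 -0.311  0.063]
long_foot_mid [np.int32(184), np.int32(132)] 0.68 [ 0.43  -0.292  0.06 ]
long_foot_mid [np.int32(278), np.int32(234)] 0.56 [ 0.621 -0.223  0.074]
tee_mid [np.int32(183), np.int32(130)] 0.77 [ 0.427 -0.292  0.06 ]
hook_block_mid [np.int32(262), np.int32(24)] 0.98 [ 0.349 -0.137  0.072]
hook_block_mid [np.int32(315), np.int32(80)] 0.77 [ 0.435 -0.097  0.074]
hook_block_mid [np.int32(387), np.int32(60)] 0.76 [ 0.447 -0.001  0.073]
tack_tin [np.int32(287), np.int32(155)] 0.92 [ 0.519 -0.167  0.033]
```

View pics/c.png

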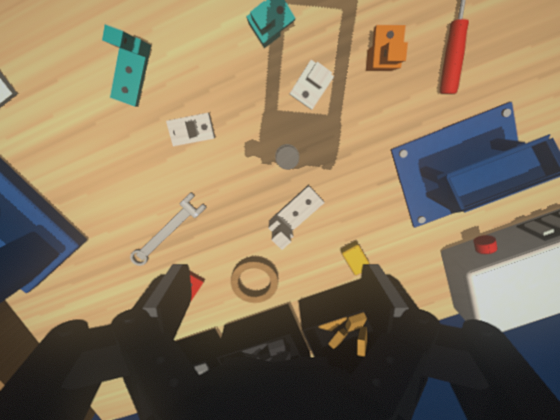

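```bash
python3 - <<'E'
from h import *
d=np.load("w1.npz");X=d["X"];im=d["im"]
cv2.imwrite("pics/d.png",cv2.resize(im[50:260,140:360],None,fx=2.6,fy=2.6,interpolation=cv2.INTER_CUBIC))
sat=np.ptp(im.astype(int),axis=2)
def rect(m,n):
    P=X[m][:,:2]
    r=cv2.minAreaRect((P*1000).astype(np.float32));b=cv2.boxPoints(r)
    print(n,len(P),"ctr",np.round(r[0],1),"size",np.round(r[1],1),"ang",round(r[2],1),"mean",(P.mean(0)*1000).round(1),"zmed",np.median(X[m][:,2]).round(4))
rr,cc=np.mgrid[:420,:560]
for n,(c,r,zl,zt) in dict(br=(296,215,.065,.08),tee=(190,129,.053,.068),hook=(312,83,.065,.08)).items():
    w=(abs(cc-c)<38)&(abs(rr-r)<40)&(sat<60)
    z=X[...,2]
    rect(w&(z>zl)&(z<zt),n+" lug"); rect(w&(z>.006)&(z<.08),n+" all")
    rect(w&(z>.008)&(z<.018),n+" foot")
    if n=="hook": rect(w&(z>.03)&(z<.045),n+" arm")
# tray from top & wrist
for n in("top","w1"):
    d=np.load(n+".npz");X=d["X"];im=d["im"].astype(int)
    blue=(im[...,0]>im[...,2]*1.6)
    m=blue&(abs(X[...,0]-.65)<.1)&(abs(X[...,1]-.1)<.13)
    P=X[m]; base=P[(P[:,2]<.02)&(P[:,2]>-0.01)]; r=cv2.minAreaRect((base[:,:2]*1000).astype(np.float32));print(n,"base",r)
    up=P[P[:,2]>.06];r=cv2.minAreaRect((up[:,:2]*1000).astype(np.float32));print("upper",r,up[:,2].max())
    np.savetxt(n+"_tray.txt",P)
E
```

```text
br lug 214 ctr [ 633.4 -222.6] size [24.5 20.7] ang 22.6 mean [ 632.3 -222.2] zmed 0.0724
br all 1514 ctr [ 619.6 -188.5] size [40.  94.5] ang 22.0 mean [ 619.1 -193.4] zmed 0.0132
br foot 1004 ctr [ 619.4 -187.8] size [40.  93.2] ang 22.0 mean [ 615.2 -179.8] zmed 0.0126
tee lug 245 ctr [ 426.9 -295.6] size [18.6 24.2] ang 78.7 mean [ 426.9 -294.8] zmed 0.0606
tee all 1133 ctr [ 426.9 -295.8] size [69.  40.1] ang 78.4 mean [ 427.7 -291. ] zmed 0.0133
tee foot 768 ctr [ 426.9 -295.8] size [69.  40.1] ang 78.4 mean [ 427.8 -290.7] zmed 0.0127
hook lug 355 ctr [430.9 -89.5] size [24.2 22.8] ang 34.4 mean [431.  -89.9] zmed 0.0727
hook all 1170 ctr [437.4 -99.3] size [40.2 53.7] ang 34.7 mean [ 437.3 -100.1] zmed 0.0394
hook foot 0 ctr [0. 0.] size [0. 0.] ang 0.0 mean [nan nan] zmed nan
hook arm 766 ctr [437.5 -99.3] size [40.2 53.7] ang 34.7 mean [ 440.3 -104.8] zmed 0.0387
top base ((651.3230590820312, 94.3198471069336), (147.712158203125, 196.64405822753906), 0.847793459892273)
upper ((646.675048828125, 92.73902893066406), (68.0872573852539, 143.2996368408203), 0.47308436036109924) 0.13658366089489293
w1 base ((648.9979858398438, 94.29631042480469), (146.84877014160156, 198.03814697265625), 1.1009076833724976)
upper ((641.26513671875, 93.84249114990234), (66.33007049560547, 142.47801208496094), 1.851685643196106) 0.13023699822184182<stdin>:8: RuntimeWarning: Mean of empty slice.
  ret = um.true_divide(
  return _methods._mean(a, axis=axis, dtype=dtype,
  ret = ret.dtype.type(ret / rcount)
```

View pics/d.png

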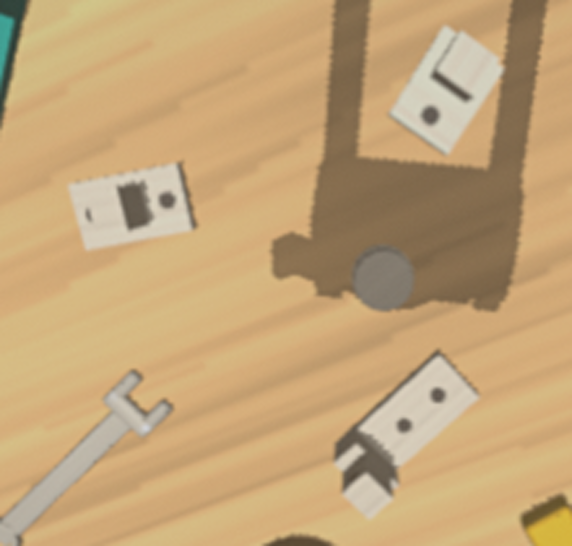

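```bash
cat > go.py <<'E'
import sys
from h import *
# usage: go.py x y z yaw(deg, of tool x) -> remaining shift in present tool axes, twist
x,y,z,yaw=map(float,sys.argv[1:5]);st=arm.observe()
M=R.from_quat(np.roll(st["tcp_rot"],-1)).as_matrix()
d=M.T@(np.array([x,y,z])-st["tool_pos"]);cur=np.degrees(np.arctan2(M[1,0],M[0,0]))
print("t",round(st["time_s"],2),"pos",st["tool_pos"].round(4),"yaw",cur.round(2),"tilt",np.degrees(np.arccos(-M[2,2])).round(2),"| shift",d.round(4),"twist",round((cur-yaw+180)%360-180,2),"| F",st["wrist_force"].round(1),"w",round(st["grip_width"]*85,1),"j6",st["joints"][5].round(2))
E
python3 -c "from rig import arm;print(arm.grip_depth)"
python3 -m inch '[[[0.002,0.0274,0.02,0],[0.002,0.0274,0.02,0],[0.002,0.0274,0.02,0],[0.002,0.0274,0.02,0]]]'
python3 -m inch '[[[0,0,0.022,-6.23],[0,0,0.022,-6.23],[0,0,0.022,-6.23],[0,0,0.022,-6.23],[0,0,0.022,-6.23],[0,0,0.022,-6.23],[0,0,0.01,-6.23],[0,0,0,0]]]'
python3 go.py 0.6335 -0.2227 0.041 112
```

```text
-0.0187
time_s: 3.57
tool_pos: [0.6337, -0.2201, 0.2416]
tcp_rot: [0.0, 0.827, 0.562, 0.0]
wrist_force: [0.3, -0.6, 0.2]
grip_width: 0.998
time_s: 4.23
tool_pos: [0.6304, -0.2189, 0.097]
tcp_rot: [-0.003, 0.557, 0.83, -0.0]
wrist_force: [-0.5, 0.6, -1.4]
grip_width: 1.004
t 4.23 pos [ 0.6304 -0.2189  0.097 ] yaw 112.25 tilt 0.33 | shift [-0.0049  0.0017  0.0559] twist 0.25 | F [-0.5  0.6 -1.4] w 85.4 j6 -2.4
```

```bash
python3 -m inch '[[[-0.0045,0.0015,0.015,0.2],[0,0,0.015,0],[0,0,0,0]]]'
python3 go.py 0.6335 -0.2227 0.041 112
```

```text
time_s: 4.48
tool_pos: [0.635, -0.224, 0.0679]
tcp_rot: [-0.001, 0.562, 0.827, -0.0]
wrist_force: [0.0, 0.0, -0.3]
grip_width: 1.001
t 4.48 pos [ 0.635  -0.224   0.0679] yaw 111.6 tilt 0.14 | shift [ 0.0017 -0.0008  0.0269] twist -0.4 | F [ 0.   0.  -0.3] w 85.1 j6 -2.39
```

```bash
python3 -m inch '[[[0.0015,-0.001,0.0135,0],[0,0,0.0135,-0.3],[0,0,0,0]]]'
python3 -m inch '[[[0,0,0,0],[0,0,0,0],[0,0,0,0],[0,0,0,0],[0,0,0,0],[0,0,0,0]]]' 0
python3 go.py 0.6335 -0.2227 0.041 112
```

```text
time_s: 4.73
tool_pos: [0.6332, -0.223, 0.0415]
tcp_rot: [-0.001, 0.559, 0.829, -0.0]
wrist_force: [0.2, -0.2, -0.2]
grip_width: 1.0
time_s: 5.23
tool_pos: [0.6346, -0.2237, 0.0434]
tcp_rot: [0.0, 0.559, 0.829, 0.0]
wrist_force: [-0.0, -0.1, 0.5]
grip_width: 0.141
t 5.23 pos [ 0.6346 -0.2237  0.0434] yaw 112.05 tilt 0.04 | shift [ 0.0014 -0.0006  0.0024] twist 0.05 | F [-0.  -0.1  0.5] w 12.0 j6 -2.4
```

```bash
python3 -m inch '[[[0,0,-0.02,0],[0,0,-0.035,0],[0,0,-0.04,0],[0,0,-0.04,0],[0,0,-0.03,0],[0,0,0,0]]]'
python3 - <<'E'
from h import *
from scipy.optimize import least_squares
p=arm.get_image("scene");cv2.imwrite("pics/e.png",cv2.resize(p["image"][150:330,130:360],None,fx=3,fy=3))
for n in("top","w1"):
    P=np.loadtxt(n+"_tray.txt")
    a=np.radians(25)
    Rt=R.from_euler("Z",1,degrees=True).as_matrix()@np.array([[np.cos(a),0,-np.sin(a)],[0,1,0],[np.sin(a),0,np.cos(a)]])
    Q=(P-[.649,.0945,.085])@Rt*1000
    f=Q[(abs(Q[:,2])<6)&(abs(Q[:,0])<20)&(abs(Q[:,1])<62)]
    A=np.c_[f[:,:2],np.ones(len(f))];s=np.linalg.lstsq(A,f[:,2],rcond=None)[0]
    print(n,"floor n",len(f),"plane slopes,z0",s.round(3),"x",np.percentile(f[:,0],[0,2,98,100]).round(1),"y",np.percentile(f[:,1],[0,2,98,100]).round(1))
    u=Q[(Q[:,2]>31)&(Q[:,2]<40)]
    for lo in(-60,-30,0,30,60-1): 
        v=u[abs(u[:,1]-lo)<12]; print(" y",lo,"rim x",v[:,0].min().round(1),v[v[:,0]<0][:,0].max().round(1),v[v[:,0]>0][:,0].min().round(1),v[:,0].max().round(1))
    v=u[abs(u[:,0])<15]; print(" rim y",v[:,1].min().round(1),v[v[:,1]<0][:,1].max().round(1),v[v[:,1]>0][:,1].min().round(1),v[:,1].max().round(1))
    # walls inner: points 8<z<28
    v=Q[(Q[:,2]>8)&(Q[:,2]<28)&(abs(Q[:,1])<58)&(abs(Q[:,0])<30)]
    print(" wall+ x med",np.median(v[v[:,0]>10][:,0]).round(1),"wall- ",np.median(v[v[:,0]<-10][:,0]).round(1))
    v=Q[(Q[:,2]>8)&(Q[:,2]<28)&(abs(Q[:,0])<18)]
    for sg in(1,-1):
        e=v[(v[:,1]*sg>55)&(v[:,1]*sg<75)][:,1]; print(" end",sg,len(e),np.median(e).round(1) if len(e) else None)
E
```

```text
time_s: 5.73
tool_pos: [0.6386, -0.2256, 0.2165]
tcp_rot: [0.007, 0.559, 0.829, 0.001]
wrist_force: [1.2, -0.2, 1.0]
grip_width: -0.001
top floor n 308 plane slopes,z0 [-0.006  0.003 -0.054] x [-19.3 -18.   11.4  12.4] y [-61.9 -59.1  60.3  61.7]
 y -60 rim x -23.1 -0.0 12.9 31.2
 y -30 rim x -22.0 -18.0 31.5 31.5
 y 0 rim x -22.7 -19.4 33.6 33.6
 y 30 rim x -22.2 -20.2 31.7 31.7
 y 59 rim x -21.0 -12.6 13.5 32.9
 rim y -73.1 -69.0 68.5 69.9
 wall+ x med nan wall-  -19.2
 end 1 0 None
 end -1 0 None
w1 floor n 2064 plane slopes,z0 [-0.002 -0.003 -0.069] x [-19.9 -19.3  17.6  19.9] y [-52.6 -50.   59.3  61.9]
 y -60 rim x -27.8 -0.2 0.3 27.8
 y -30 rim x -26.5 -20.6 27.1 27.8
 y 0 rim x -26.8 -21.4 27.0 27.7
 y 30 rim x -27.2 -21.7 27.5 27.6
 y 59 rim x -25.3 -0.2 1.0 13.2
 rim y -72.0 -67.0 65.3 70.6
 wall+ x med nan wall-  -21.0
 end 1 0 None
 end -1 0 None
  return _methods._mean(a, axis=axis, dtype=dtype,
  ret = ret.dtype.type(ret / rcount)
```

View pics/e.png

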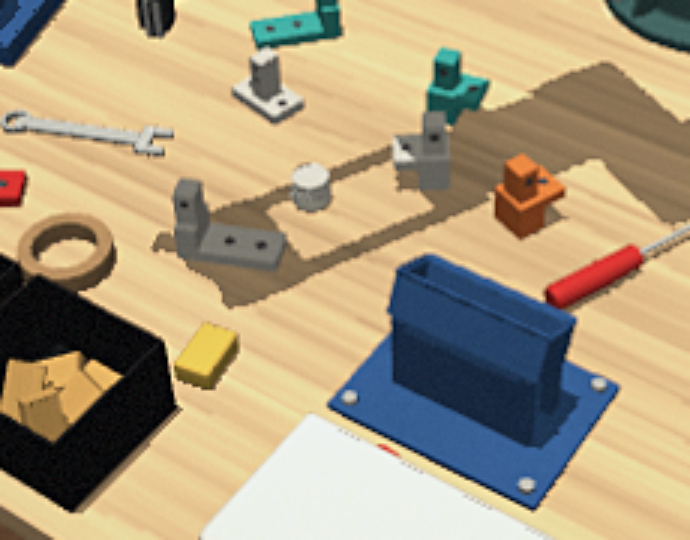

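```bash
python3 -m inch '[[[0,0,0,0],[0,0,0,0],[0,0,0,0]]]' 100
python3 - <<'E'
from h import *
st=arm.observe();p=arm.get_image("wrist");X=cloud(p,st);im=p["image"]
np.savez("w2.npz",X=X,im=im);print(st["tool_pos"],st["grip_width"])
z=X[...,2];sat=np.ptp(im.astype(int),axis=2)
near=(np.hypot(X[...,0]-.62,X[...,1]+.19)<.075)
for n,m in dict(lug=near&(z>.065)&(z<.08),all=near&(z>.006)&(z<.08)).items():
    r=cv2.minAreaRect((X[m][:,:2]*1000).astype(np.float32));print(n,m.sum(),r)
cv2.imwrite("pics/f.png",im)
E
```

```text
time_s: 6.03
tool_pos: [0.633, -0.223, 0.2059]
tcp_rot: [-0.002, 0.559, 0.829, -0.0]
wrist_force: [-0.9, -0.5, -0.4]
grip_width: 0.428
[ 0.63304972 -0.22303157  0.20593373] 0.42831581047148165
lug 436 ((633.0588989257812, -222.72735595703125), (23.825803756713867, 19.5369930267334), 21.93430519104004)
all 2502 ((619.7510375976562, -188.83352661132812), (40.74212646484375, 93.00234985351562), 21.965782165527344)
```

View pics/f.png

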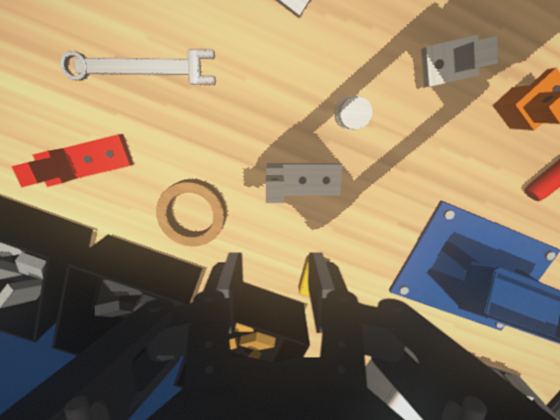

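```bash
python3 -m inch '[[[0,0,0.02,0],[0,0,0.035,0],[0,0,0.04,0],[0,0,0.04,0],[0,0,0.025,0],[0,0,0.004,0],[0,0,0,0],[0,0,0,0]]]' 100
python3 go.py 0.6333 -0.2227 0.041 112
python3 -m inch '[[[0,0,0,0],[0,0,0,0],[0,0,0,0],[0,0,0,0]]]' 0
python3 -m inch '[[[0,0,0,0],[0,0,0,0]]]' 0
python3 -m inch '[[[0,0,0,0],[0,0,0,0]]]' 0
python3 -m inch '[[[0,0,0,0],[0,0,0,0]]]' 0
python3 - <<'E'
from h import *
st=arm.observe();p=arm.get_image("wrist");im=p["image"];print(st["tool_pos"],st["grip_width"],project(p,np.array([st["tool_pos"],[.6333,-.2227,.072]]),st))
cv2.imwrite("pics/g.png",im)
E
```

```text
time_s: 6.75
tool_pos: [0.635, -0.2239, 0.0445]
tcp_rot: [0.0, 0.559, 0.829, -0.0]
wrist_force: [0.5, -0.6, 0.8]
grip_width: 0.998
t 6.75 pos [ 0.635  -0.2239  0.0445] yaw 112.07 tilt 0.04 | shift [ 0.0017 -0.0011  0.0035] twist 0.07 | F [ 0.5 -0.6  0.8] w 84.8 j6 -2.4
time_s: 7.08
tool_pos: [0.6351, -0.224, 0.0454]
tcp_rot: [0.001, 0.559, 0.829, 0.0]
wrist_force: [0.6, 0.0, 0.7]
grip_width: 0.449
time_s: 7.25
tool_pos: [0.6345, -0.2237, 0.0444]
tcp_rot: [0.0, 0.559, 0.829, 0.0]
wrist_force: [0.2, 0.6, 0.2]
grip_width: 0.144
time_s: 7.42
tool_pos: [0.6342, -0.2236, 0.0439]
tcp_rot: [-0.0, 0.559, 0.829, -0.0]
wrist_force: [-0.3, 0.4, 0.3]
grip_width: -0.002
time_s: 7.58
tool_pos: [0.6342, -0.2236, 0.0438]
tcp_rot: [-0.0, 0.559, 0.829, -0.0]
wrist_force: [-0.4, -0.6, 0.4]
grip_width: 0.002
[ 0.63423394 -0.22358079  0.04383935] 0.0016651932056328121 [[275.20655511 243.94729273]
 [277.38033994 264.73239248]]
```

View pics/g.png

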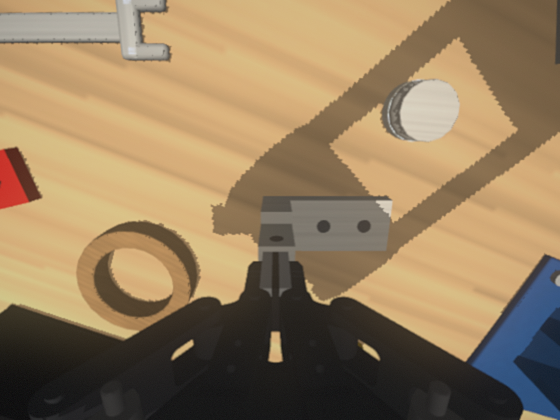

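```bash
python3 - <<'E'
from h import *
st=arm.observe();p=arm.get_image("wrist");im=p["image"];X=cloud(p,st);M=R.from_quat(np.roll(st["tcp_rot"],-1)).as_matrix()
for c in(265,277,289):
  for r in range(200,300,8):
    print(c,r,im[r,c],p["depth"][r,c].round(4),X[r,c].round(4),"tool",((X[r,c]-st["tool_pos"])@M*1000).round(1))
cv2.imwrite("pics/g2.png",cv2.resize(im[190:310,210:350],None,fx=5,fy=5,interpolation=cv2.INTER_CUBIC))
E
```

```text
265 200 [73 84 91] 0.2122 [ 0.6182 -0.238   0.0129] tool [ -7.3 -20.2  31. ]
265 208 [73 83 89] 0.1946 [ 0.6181 -0.2374  0.0314] tool [ -6.7 -20.2  12.4]
265 216 [110 121 128] 0.1892 [ 0.621  -0.236   0.0381] tool [ -6.5 -16.9   5.7]
265 224 [78 88 94] 0.1882 [ 0.6251 -0.2343  0.0406] tool [ -6.5 -12.4   3.2]
265 232 [73 83 90] 0.1775 [ 0.6257 -0.2337  0.0522] tool [ -6.1 -11.7  -8.3]
265 240 [73 83 89] 0.1649 [ 0.625  -0.2335  0.0652] tool [ -5.7 -12.3 -21.4]
265 248 [112 124 131] 0.1581 [ 0.6261 -0.2328  0.0727] tool [ -5.5 -11.  -28.9]
265 256 [69 76 82] 0.1489 [ 0.6258 -0.2326  0.0824] tool [ -5.2 -11.2 -38.5]
265 264 [70 76 82] 0.1404 [ 0.6254 -0.2324  0.0912] tool [ -4.9 -11.5 -47.4]
265 272 [69 75 81] 0.1332 [ 0.6252 -0.2323  0.0988] tool [ -4.7 -11.6 -55. ]
265 280 [67 74 78] 0.1267 [ 0.6251 -0.2321  0.1056] tool [ -4.4 -11.6 -61.8]
265 288 [88 95 99] 0.1213 [ 0.6253 -0.2318  0.1113] tool [ -4.3 -11.4 -67.5]
265 296 [35 42 49] 0.114 [ 0.6241 -0.232   0.1186] tool [ -4.  -12.6 -74.8]
277 200 [73 82 88] 0.2121 [ 0.6149 -0.23    0.013 ] tool [  1.3 -20.3  30.8]
277 208 [73 81 87
[... 1221 characters left out ...]
]
289 232 [72 80 85] 0.1765 [ 0.6199 -0.2205  0.053 ] tool [  8.2 -12.1  -9.2]
289 240 [72 80 85] 0.1667 [ 0.6206 -0.2207  0.0636] tool [  7.8 -11.6 -19.7]
289 248 [111 122 128] 0.1591 [ 0.6216 -0.2207  0.0719] tool [  7.4 -10.6 -28.1]
289 256 [103 112 118] 0.1592 [ 0.6255 -0.2191  0.0731] tool [  7.4  -6.4 -29.3]
289 264 [57 62 66] 0.1407 [ 0.6213 -0.2218  0.0909] tool [  6.5 -11.3 -47.1]
289 272 [60 67 70] 0.1325 [ 0.6209 -0.2224  0.0994] tool [  6.1 -11.9 -55.5]
289 280 [67 71 76] 0.1266 [ 0.6212 -0.2225  0.1057] tool [  5.9 -11.7 -61.8]
289 288 [64 68 72] 0.1209 [ 0.6214 -0.2228  0.1116] tool [  5.6 -11.6 -67.8]
289 296 [33 38 43] 0.1146 [ 0.6209 -0.2233  0.1181] tool [  5.3 -12.2 -74.2]
```

View pics/g2.png

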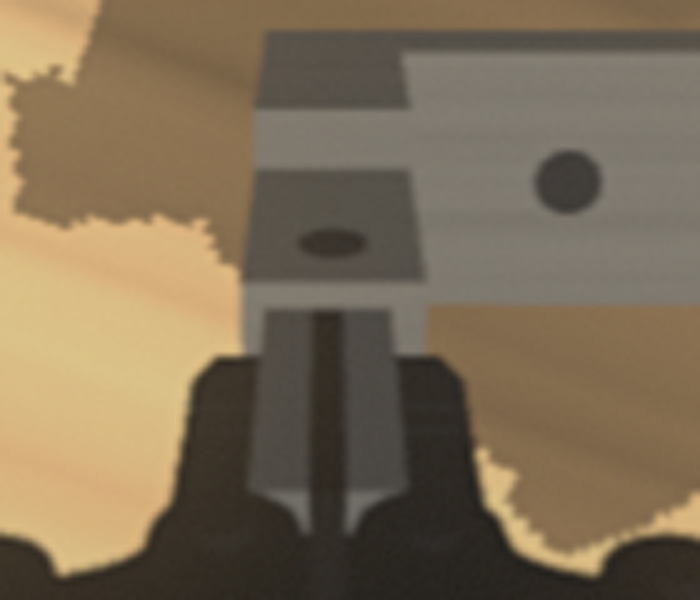

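```bash
python3 -m inch '[[[0,0,-0.02,0],[0,0,0,0],[0,0,0,0],[0,0,0,0],[0,0,0,0],[0,0,0,0],[0,0,0,0]]]' 100
python3 -m inch '[[[0.001,-0.0005,0.02,0],[0,0,0.02,0],[0,0,0.01,0],[0,0,0,0],[0,0,0,0]]]'
python3 go.py 0.6335 -0.2227 0.010 112
```

```text
time_s: 8.27
tool_pos: [0.6338, -0.2234, 0.0633]
tcp_rot: [-0.001, 0.559, 0.829, -0.0]
wrist_force: [0.9, 0.2, 0.4]
grip_width: 0.974
time_s: 8.68
tool_pos: [0.6329, -0.2226, 0.0133]
tcp_rot: [-0.001, 0.559, 0.829, -0.0]
wrist_force: [-0.4, -0.3, 0.3]
grip_width: 0.999
t 8.68 pos [ 0.6329 -0.2226  0.0133] yaw 112.06 tilt 0.1 | shift [-0.0003  0.0005  0.0033] twist 0.06 | F [-0.4 -0.3  0.3] w 84.9 j6 -2.4
```

```bash
python3 -m inch '[[[0,0,0.003,0],[0,0,0,0],[0,0,0,0],[0,0,0,0],[0,0,0,0],[0,0,0,0],[0,0,0,0]]]' 0
python3 -m inch '[[[0,0,0,0]]]'
python3 go.py 0.6335 -0.2227 0.010 112
```

```text
time_s: 9.27
tool_pos: [0.634, -0.2232, 0.0116]
tcp_rot: [0.001, 0.559, 0.829, 0.0]
wrist_force: [0.9, -0.2, 2.8]
grip_width: 0.229
time_s: 9.35
tool_pos: [0.634, -0.2232, 0.0116]
tcp_rot: [0.001, 0.559, 0.829, 0.0]
wrist_force: [-0.3, -0.6, 3.8]
grip_width: 0.223
t 9.35 pos [ 0.634  -0.2232  0.0116] yaw 112.06 tilt 0.08 | shift [ 0.0007 -0.0003  0.0016] twist 0.06 | F [-0.3 -0.6  3.8] w 19.0 j6 -2.4
```

```bash
python3 -m inch '[[[0,0,-0.02,0],[0,0,-0.04,0],[0,0,-0.04,0],[0,0,-0.04,7],[0,0,-0.03,7],[0,0,-0.01,7],[0,0,0,0]]]'
python3 -m inch '[[[0.0328,0.0088,0,0],[0.0328,0.0088,0,0],[0.0328,0.0088,0,0],[0.0328,0.0088,0,0],[0.0328,0.0088,0,0],[0.0328,0.0088,0,0],[0.0328,0.0088,0,0],[0.0328,0.0088,0,0]]]'
python3 -m inch '[[[0,0,0,0],[0,0,0,0]]]'
python3 go.py 0.700 0.0405 0.1195 91
```

```text
time_s: 9.93
tool_pos: [0.6354, -0.2237, 0.1947]
tcp_rot: [0.003, 0.702, 0.712, 0.001]
wrist_force: [-0.0, 0.3, -3.8]
grip_width: 0.222
time_s: 10.6
tool_pos: [0.6973, 0.0425, 0.1879]
tcp_rot: [-0.002, 0.699, 0.715, -0.002]
wrist_force: [1.2, 0.3, -3.0]
grip_width: 0.222
time_s: 10.77
tool_pos: [0.6975, 0.043, 0.188]
tcp_rot: [-0.002, 0.698, 0.716, -0.002]
wrist_force: [-0.1, 0.2, -3.4]
grip_width: 0.222
t 10.77 pos [0.6975 0.043  0.188 ] yaw 91.45 tilt 0.26 | shift [-0.0026  0.0027  0.0685] twist 0.45 | F [-0.1  0.2 -3.4] w 18.9 j6 -1.63
```

```bash
python3 -m inch '[[[-0.0025,0.003,0.03,0.4],[0,0,0.03,0],[0,0,0.0085,0],[0,0,0,0]]]'
python3 -m inch '[[[0,-0.012,0,0],[0,-0.01,0,0],[0,0,0,0]]]'
python3 -m inch '[[[0,-0.005,0,0],[0,-0.004,0,0],[0,0,0,0]]]'
python3 go.py 0.6624 0.0405 0.1195 91
```

```text
time_s: 11.1
tool_pos: [0.6978, 0.0373, 0.1176]
tcp_rot: [-0.003, 0.703, 0.711, -0.003]
wrist_force: [-0.9, -0.1, -2.4]
grip_width: 0.225
time_s: 11.35
tool_pos: [0.682, 0.0372, 0.1248]
tcp_rot: [0.002, 0.703, 0.711, 0.002]
wrist_force: [2.4, -0.7, -2.5]
grip_width: 0.223
time_s: 11.6
tool_pos: [0.6761, 0.0371, 0.1257]
tcp_rot: [0.004, 0.703, 0.711, 0.003]
wrist_force: [7.6, -0.4, -0.4]
grip_width: 0.224
t 11.6 pos [0.6761 0.0371 0.1257] yaw 90.66 tilt 0.61 | shift [ 0.0036 -0.0137  0.006 ] twist -0.34 | F [ 7.6 -0.4 -0.4] w 19.0 j6 -1.63
```

```bash
python3 -m inch '[[[0.0015,-0.006,0.003,0],[0.001,-0.005,0.002,0],[0,0,0,0]]]'
python3 -m inch '[[[0,-0.005,0,0],[0,0,0,0]]]'
python3 - <<'E'
from h import *
p=arm.get_image("scene");cv2.imwrite("pics/i.png",cv2.resize(p["image"][130:320,200:370],None,fx=3.4,fy=3.1,interpolation=cv2.INTER_CUBIC))
E
python3 go.py 0.6624 0.0405 0.1195 91
```

```text
time_s: 11.85
tool_pos: [0.6663, 0.0391, 0.1218]
tcp_rot: [0.005, 0.703, 0.711, 0.004]
wrist_force: [7.2, -1.1, 2.4]
grip_width: 0.223
time_s: 12.02
tool_pos: [0.6622, 0.0391, 0.1217]
tcp_rot: [0.006, 0.703, 0.711, 0.005]
wrist_force: [9.9, -1.6, 0.6]
grip_width: 0.219
t 12.07 pos [0.6622 0.0391 0.1217] yaw 90.68 tilt 0.83 | shift [0.0014 0.0002 0.0022] twist -0.32 | F [ 9.8 -0.9  1.4] w 18.8 j6 -1.63
```

View pics/i.png

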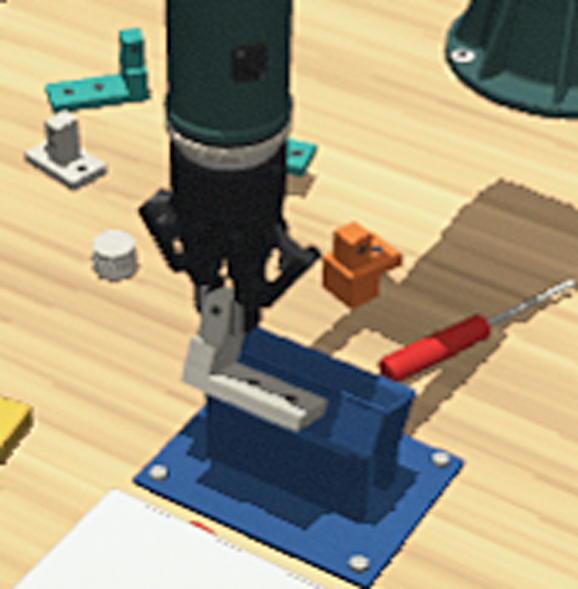

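```bash
python3 -m inch '[[[0,-0.003,0,0],[0,-0.002,0,0],[0,0,0,0]]]'
cat > tilt.py <<'E'
from h import *
import sys
# plane normal of the light-grey part near image box (scene): c0 c1 r0 r1
p=arm.get_image("scene");X=cloud(p);im=p["image"]
c0,c1,r0,r1=map(int,sys.argv[1:5])
P=X[r0:r1,c0:c1].reshape(-1,3);I=im[r0:r1,c0:c1].reshape(-1,3).astype(int)
P=P[(np.ptp(I,axis=1)<35)&(I.mean(1)>105)];P=P[np.isfinite(P).all(1)]
best=None;rng=np.random.default_rng(0)
for _ in range(300):
    q=P[rng.choice(len(P),3,False)];n=np.cross(q[1]-q[0],q[2]-q[0]);
    if np.linalg.norm(n)<1e-9: continue
    n/=np.linalg.norm(n);k=abs((P-q[0])@n)<.0012
    if best is None or k.sum()>best.sum():best=k
Q=P[best];n=np.linalg.svd(Q-Q.mean(0))[2][2];n*=np.sign(n[2])
print("plane pts",len(Q),"/",len(P),"normal",n.round(3),"tilt to -x deg",np.degrees(np.arctan2(-n[0],n[2])).round(1),"about x",np.degrees(np.arctan2(n[1],n[2])).round(1),"ctr",Q.mean(0).round(4))
E
python3 tilt.py 262 297 246 270
python3 go.py 0.6624 0.0405 0.1195 91
```

```text
time_s: 12.32
tool_pos: [0.6578, 0.0391, 0.1216]
tcp_rot: [0.006, 0.703, 0.711, 0.005]
wrist_force: [11.5, -0.9, -0.6]
grip_width: 0.223
plane pts 141 / 312 normal [-0.451  0.012  0.892] tilt to -x deg 26.8 about x 0.7 ctr [0.6887 0.0881 0.1316]
t 12.37 pos [0.6579 0.039  0.1216] yaw 90.67 tilt 0.87 | shift [0.0014 0.0045 0.0022] twist -0.33 | F [10.4 -1.7 -0. ] w 19.1 j6 -1.63
```

```bash
python3 -m inch '[[[0,0.004,-0.03,-0.3],[0.0015,0,-0.03,0],[0.001,-0.02,-0.01,0],[0,-0.02,0,0],[0,-0.02,0.02,0],[0,0,0.02,0],[0,0,0,0],[0,0,0,0]]]'
python3 tilt.py 240 330 220 275
python3 go.py 0.603 0.042 0.136 91
```

```text
time_s: 13.03
tool_pos: [0.5933, 0.0415, 0.1476]
tcp_rot: [-0.001, 0.701, 0.713, -0.001]
wrist_force: [0.7, -0.6, -2.0]
grip_width: 0.224
plane pts 108 / 353 normal [0.868 0.037 0.496] tilt to -x deg -60.2 about x 4.3 ctr [0.6387 0.0736 0.1591]
t 13.08 pos [0.5949 0.0414 0.1484] yaw 90.96 tilt 0.05 | shift [0.0004 0.0081 0.0124] twist -0.04 | F [-0.3  0.1 -2.7] w 18.7 j6 -1.63
```

```bash
python3 -m inch '[[[0.0005,0.008,0.0125,0],[0,0.0042,0.0091,0],[0,0.0042,0.0091,0],[0,0.0042,0.0091,0],[0,0,0,0],[0,0,0,0]]]'
python3 go.py 0.6243 0.042 0.0909 91
python3 -m inch '[[[0,0.0042,0.0091,0],[0,0,0,0],[0,0,0,0]]]'
python3 go.py 0.6243 0.042 0.0909 91
```

```text
time_s: 13.58
tool_pos: [0.607, 0.0422, 0.1059]
tcp_rot: [-0.005, 0.701, 0.713, -0.006]
wrist_force: [-17.9, -3.5, 11.2]
grip_width: 0.224
t 13.58 pos [0.607  0.0422 0.1059] yaw 91.01 tilt 0.89 | shift [-0.0005  0.0175  0.0148] twist 0.01 | F [-17.9  -3.5  11.2] w 19.1 j6 -1.63
time_s: 13.83
tool_pos: [0.6065, 0.0423, 0.0964]
tcp_rot: [-0.008, 0.701, 0.713, -0.009]
wrist_force: [-29.1, -3.5, 19.0]
grip_width: 0.221
t 13.83 pos [0.6065 0.0423 0.0964] yaw 91.05 tilt 1.35 | shift [-0.0006  0.0179  0.0051] twist 0.05 | F [-29.1  -3.5  19. ] w 18.7 j6 -1.63
```

```bash
python3 - <<'E'
from h import *
p=arm.get_image("scene");a=cv2.resize(p["image"][170:300,230:340],(500,590),interpolation=cv2.INTER_CUBIC)
np.savez("s3.npz",X=cloud(p),im=p["image"])
st=arm.observe();q=arm.get_image("wrist");b=cv2.resize(q["image"],(300,225));np.savez("w3.npz",X=cloud(q,st),im=q["image"])
t=arm.get_image("top");c=cv2.resize(t["image"][140:215,215:295],(300,281),interpolation=cv2.INTER_CUBIC)
o=np.zeros((590,800,3),np.uint8);o[:,:500]=a;o[:225,500:]=b;o[230:511,500:]=c;cv2.imwrite("pics/k.png",o)
E
```

```text
(no output)
```

View pics/k.png

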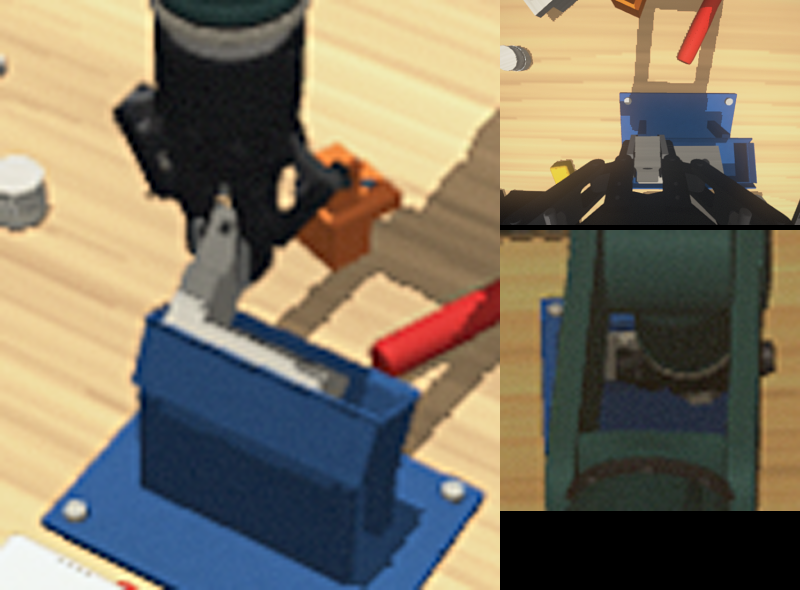

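```bash
python3 - <<'E'
from h import *
a=np.radians(25)
Rt=R.from_euler("Z",1,degrees=True).as_matrix()@np.array([[np.cos(a),0,-np.sin(a)],[0,1,0],[np.sin(a),0,np.cos(a)]])
for n in("s3","w3"):
    d=np.load(n+".npz");X=d["X"];im=d["im"].astype(int)
    Q=(X-[.649,.0945,.085])@Rt*1000
    g=(np.ptp(im,axis=2)<30)&(im.mean(2)>60)
    for y in(-55,-30,-10,10,20):
        m=g&(abs(Q[...,1]-y)<4)&(Q[...,2]>-5)&(Q[...,2]<90)&(abs(Q[...,0])<60)
        P=Q[m];print(n,y,len(P))
        P=P[np.argsort(P[:,0])][::max(1,len(P)//10)]
        print("  ",[tuple(v) for v in P[:,[0,2]].round(0).astype(int).tolist()])
E
```

```text
s3 -55 80
   [(-6, 85), (-2, 84), (0, 79), (2, 76), (4, 76), (12, 64), (16, 58), (18, 43), (20, 45), (22, 43)]
s3 -30 21
   [(-20, 35), (-1, 72), (12, 38), (18, 39), (20, 41), (21, 37), (22, 36), (23, 37), (26, 36), (29, 33), (33, 36)]
s3 -10 20
   [(-26, 33), (-18, 27), (-11, 30), (19, 40), (20, 40), (22, 39), (23, 35), (23, 40), (24, 37), (33, 37)]
s3 10 18
   [(-23, 33), (-4, 32), (10, 37), (19, 39), (19, 36), (20, 38), (20, 33), (20, 41), (21, 37), (21, 32), (22, 39), (22, 36), (22, 40), (23, 35), (23, 36), (23, 42), (24, 35), (27, 34)]
s3 20 19
   [(-23, 33), (-10, 31), (-4, 32), (7, 37), (13, 38), (19, 39), (20, 35), (20, 38), (21, 41), (22, 33), (22, 37), (22, 37), (23, 38), (23, 33), (23, 40), (23, 37), (26, 36), (30, 34), (31, 36)]
w3 -55 841
   [(-28, 88), (-27, 87), (-25, 88), (-22, 89), (-20, 90), (0, 79), (6, 63), (8, 64), (11, 64), (14, 61), (26, 29)]
w3 -30 6
   [(-18, 78), (-17, 81), (-16, 83), (-15, 86), (-14, 85), (-14, 88)]
w3 -10 395
   [(-16, 29), (-15, 28), (-13, 29), (-11, 30), (-10, 31), (-8, 31), (-6, 32), (-4, 32), (-3, 33), (-1, 34), (1, 35)]
w3 10 327
   [(-16, 29), (-15, 29), (-14, 30), (-12, 29), (-11, 31), (-10, 31), (-8, 31), (-7, 31), (-5, 32), (-4, 32), (-2, 34)]
w3 20 448
   [(-16, 29), (-15, -1), (-12, 30), (-11, 30), (-8, 32), (-7, 31), (-4, 33), (-3, 33), (0, 34), (2, 35), (5, 37)]
```

```bash
python3 -m inch '[[[0,-0.013,-0.003,0],[0,-0.006,-0.012,0],[0,-0.009,-0.02,0],[0,-0.012,-0.025,0],[0,-0.02,-0.018,0],[0,-0.02,0,0],[0,0,0,0],[0,0,0,0]]]'
python3 go.py 0.540 0.042 0.0708 91
```

```text
time_s: 14.65
tool_pos: [0.5391, 0.0414, 0.1774]
tcp_rot: [0.001, 0.701, 0.713, 0.001]
wrist_force: [-0.3, 0.7, -3.5]
grip_width: 0.226
t 14.65 pos [0.5391 0.0414 0.1774] yaw 90.97 tilt 0.09 | shift [0.0006 0.0007 0.1066] twist -0.03 | F [-0.3  0.7 -3.5] w 19.2 j6 -1.64
```

```bash
cat > pose.py <<'E'
from h import *
# held bracket: fit plane of the foot's top (beyond lug in +y), give tilt, top edges and pivot offset in tool x-z plane
st=arm.observe();q=arm.get_image("wrist");X=cloud(q,st);im=q["image"].astype(int)
M=R.from_quat(np.roll(st["tcp_rot"],-1)).as_matrix()
T=(X-st["tool_pos"])@M*1000   # tool axes: x~world y, y~world x, z down
g=(np.ptp(im,axis=2)<30)&(im.mean(2)>45)&(T[...,0]>20)&(T[...,0]<80)&(abs(T[...,1])<90)&(T[...,2]>-60)&(T[...,2]<40)
P=T[g];rng=np.random.default_rng(0);best=np.zeros(len(P),bool)
for _ in range(400):
    a=P[rng.choice(len(P),3,False)];n=np.cross(a[1]-a[0],a[2]-a[0]);l=np.linalg.norm(n)
    if l<50: continue
    k=abs((P-a[0])@(n/l))<1.2
    if k.sum()>best.sum():best=k
Q=P[best];n=np.linalg.svd(Q-Q.mean(0),full_matrices=False)[2][2];n*=-np.sign(n[2])
th=np.arctan2(-n[1],-n[2]);u=np.array([np.cos(th),-np.sin(th)])  # direction across foot, uphill, in (toolY, toolZ)
s=Q[:,1:]@u; ax=np.array([-np.sin(th),-np.cos(th)])
h=np.median(Q[:,1:]@ax)
print("n",len(Q),"/",len(P),"tilt",np.degrees(th).round(1),"across lo/hi",np.percentile(s,[1,99]).round(1),"foot top height along part axis rel TCP",h.round(1),"normal",n.round(3),"ylen",np.percentile(Q[:,0],[1,99]).round(1))
E
python3 pose.py
```

```text
n 2104 / 2269 tilt 45.6 across lo/hi [17.2 41.7] foot top height along part axis rel TCP -6.6 normal [-0.003 -0.715 -0.699] ylen [32.2 79.7]
```

```bash
python3 -m inch '[[[0,0,0.035,0],[0,0,0.035,0],[0,0,0.03,0],[0,0,0.007,0],[0,0,0,0]]]'
python3 -m inch '[[[0,0.013,0,0],[0,0.01,0,0],[0,0,0,0]]]'
python3 -m inch '[[[0,0.007,0,0],[0,0.006,0,0],[0,0,0,0]]]'
python3 go.py 0.5824 0.042 0.0700 91; python3 pose.py
```

```text
time_s: 15.12
tool_pos: [0.5375, 0.0414, 0.067]
tcp_rot: [-0.002, 0.701, 0.713, -0.002]
wrist_force: [-0.8, -0.1, -2.7]
grip_width: 0.224
time_s: 15.37
tool_pos: [0.5646, 0.0417, 0.0708]
tcp_rot: [0.001, 0.701, 0.713, 0.001]
wrist_force: [0.3, -0.0, -2.6]
grip_width: 0.227
time_s: 15.62
tool_pos: [0.5677, 0.0421, 0.0678]
tcp_rot: [-0.005, 0.701, 0.713, -0.005]
wrist_force: [-11.2, -0.9, -6.9]
grip_width: 0.226
t 15.62 pos [0.5677 0.0421 0.0678] yaw 91.0 tilt 0.8 | shift [-0.0004  0.0147 -0.0024] twist -0.0 | F [-11.2  -0.9  -6.9] w 19.2 j6 -1.63
n 2400 / 2609 tilt 43.3 across lo/hi [15.1 41.9] foot top height along part axis rel TCP -4.9 normal [-0.003 -0.686 -0.728] ylen [31.6 79.7]
```

```bash
python3 -m inch '[[[0,0.006,0,0],[0,0.006,0,0],[0,0,0,0]]]'
python3 pose.py
python3 -m inch '[[[0,0.005,0,0],[0,0,0,0]]]'
python3 pose.py; python3 go.py 0.5824 0.042 0.0700 91
```

```text
time_s: 15.92
tool_pos: [0.5802, 0.0425, 0.068]
tcp_rot: [-0.005, 0.701, 0.713, -0.004]
wrist_force: [-11.6, 0.6, -6.1]
grip_width: 0.226
n 3845 / 4188 tilt 32.2 across lo/hi [ 5.5 40.4] foot top height along part axis rel TCP 2.4 normal [-0.    -0.533 -0.846] ylen [23.3 79.5]
time_s: 16.13
tool_pos: [0.5842, 0.0426, 0.0677]
tcp_rot: [-0.005, 0.701, 0.713, -0.005]
wrist_force: [-11.7, 0.2, -7.0]
grip_width: 0.223
n 4296 / 4739 tilt 29.1 across lo/hi [ 2.3 39.1] foot top height along part axis rel TCP 4.1 normal [ 0.003 -0.486 -0.874] ylen [22.2 79.6]
t 16.18 pos [0.5843 0.0426 0.0677] yaw 90.98 tilt 0.79 | shift [-0.0006 -0.0019 -0.0023] twist -0.02 | F [-12.1  -0.1  -6.9] w 19.0 j6 -1.63
```

```bash
python3 -m inch '[[[0,0.005,0,0],[0,0,0,0],[0,0,0,0]]]'
python3 pose.py; python3 go.py 0.5824 0.042 0.0700 91
```

```text
time_s: 16.43
tool_pos: [0.5851, 0.0427, 0.0664]
tcp_rot: [-0.008, 0.701, 0.713, -0.007]
wrist_force: [-18.1, 0.2, -7.7]
grip_width: 0.225
n 4329 / 4813 tilt 28.8 across lo/hi [ 1.7 39.1] foot top height along part axis rel TCP 4.2 normal [ 0.004 -0.482 -0.876] ylen [22.1 79.6]
t 16.48 pos [0.5851 0.0427 0.0664] yaw 90.99 tilt 1.22 | shift [-0.0006 -0.0028 -0.0036] twist -0.01 | F [-18.7  -1.7  -7.7] w 19.0 j6 -1.63
```

```bash
python3 -m inch '[[[0,-0.017,0,0],[0,-0.017,-0.006,0],[0,0,-0.017,0],[0,0.006,0,0],[0,0.006,0,0],[0,0,0,0]]]'
python3 pose.py; python3 go.py 0.5734 0.042 0.0918 91
```

```text
time_s: 16.98
tool_pos: [0.5761, 0.0418, 0.0946]
tcp_rot: [0.001, 0.701, 0.713, 0.0]
wrist_force: [-7.5, -1.7, 16.3]
grip_width: 0.226
n 4317 / 4678 tilt 29.5 across lo/hi [ 2.3 39.6] foot top height along part axis rel TCP 4.1 normal [ 0.    -0.493 -0.87 ] ylen [22.1 79.6]
t 17.03 pos [0.5761 0.0418 0.0946] yaw 90.98 tilt 0.09 | shift [ 0.0003 -0.0027  0.0028] twist -0.02 | F [-8.6 -0.2 16.4] w 19.0 j6 -1.63
```

```bash
python3 -m inch '[[[0,-0.012,0,0],[0,0,0.012,0],[0,0.006,0,0],[0,0.006,0,0],[0,0,0,0]]]'
python3 pose.py; python3 go.py 0.5734 0.042 0.0918 91
python3 -m inch '[[[0,0.004,0,0],[0,0,0,0]]]'
python3 pose.py; python3 go.py 0.5734 0.042 0.0918 91
```

```text
time_s: 17.45
tool_pos: [0.577, 0.0419, 0.0805]
tcp_rot: [0.0, 0.701, 0.713, 0.0]
wrist_force: [-0.2, -0.3, -3.0]
grip_width: 0.224
n 4285 / 4677 tilt 29.2 across lo/hi [ 2.3 39.6] foot top height along part axis rel TCP 4.0 normal [ 0.001 -0.488 -0.873] ylen [22.1 79.6]
t 17.5 pos [0.5767 0.0419 0.0806] yaw 90.96 tilt 0.07 | shift [ 0.0001 -0.0033 -0.0112] twist -0.04 | F [-0.2 -0.5 -1.8] w 19.1 j6 -1.63
time_s: 17.67
tool_pos: [0.5776, 0.0421, 0.0799]
tcp_rot: [-0.001, 0.701, 0.713, -0.001]
wrist_force: [-3.4, -0.4, -4.0]
grip_width: 0.227
n 4252 / 4672 tilt 29.3 across lo/hi [ 2.3 39.2] foot top height along part axis rel TCP 4.0 normal [ 0.003 -0.49  -0.872] ylen [22.1 79.6]
t 17.72 pos [0.5776 0.0421 0.0799] yaw 90.97 tilt 0.17 | shift [ 0.     -0.0042 -0.0119] twist -0.03 | F [-3.8 -0.6 -4.3] w 18.8 j6 -1.63
```

Contact starting; push on about 7 mm while watching the tilt.

```bash
python3 -m inch '[[[0,0.004,0,0],[0,0,0,0]]]'
python3 pose.py
python3 -m inch '[[[0,0.003,0,0],[0,0,0,0]]]'
python3 pose.py; python3 go.py 0.5734 0.042 0.0918 91
```

```text
time_s: 17.88
tool_pos: [0.5784, 0.0422, 0.079]
tcp_rot: [-0.003, 0.701, 0.713, -0.003]
wrist_force: [-7.4, -1.4, -6.5]
grip_width: 0.224
n 4256 / 4676 tilt 29.1 across lo/hi [ 2.3 39. ] foot top height along part axis rel TCP 4.1 normal [ 0.003 -0.486 -0.874] ylen [22.1 79.6]
time_s: 18.1
tool_pos: [0.5789, 0.0423, 0.0783]
tcp_rot: [-0.005, 0.701, 0.713, -0.005]
wrist_force: [-11.2, -1.1, -5.8]
grip_width: 0.22
n 4305 / 4729 tilt 29.0 across lo/hi [ 1.7 39.1] foot top height along part axis rel TCP 4.1 normal [ 0.002 -0.485 -0.874] ylen [22.  79.6]
t 18.15 pos [0.5789 0.0423 0.0782] yaw 90.98 tilt 0.75 | shift [-0.0002 -0.0057 -0.0135] twist -0.02 | F [-12.7  -0.8  -5.5] w 19.0 j6 -1.63
```

```bash
python3 -m inch '[[[0,-0.025,0,0],[0,0,-0.03,0],[0,0,-0.035,0],[0,0.02,-0.02,0],[0,0.025,0,0],[0,0,0,0],[0,0,0,0]]]'
python3 go.py 0.6075 0.0425 0.1276 91; python3 pose.py
```

```text
time_s: 18.73
tool_pos: [0.6085, 0.0424, 0.1667]
tcp_rot: [0.002, 0.701, 0.713, 0.001]
wrist_force: [-0.2, -0.3, -2.4]
grip_width: 0.225
t 18.73 pos [0.6085 0.0424 0.1667] yaw 90.96 tilt 0.25 | shift [ 0.0002 -0.0012  0.0391] twist -0.04 | F [-0.2 -0.3 -2.4] w 19.2 j6 -1.63
n 4230 / 4675 tilt 29.3 across lo/hi [ 2.3 39. ] foot top height along part axis rel TCP 4.0 normal [ 0.    -0.489 -0.872] ylen [22.1 79.5]
```

```bash
python3 -m inch '[[[0,-0.001,0.02,0],[0,0,0.019,0],[0,0.0042,0.0091,0],[0,0.0042,0.0091,0],[0,0,0,0],[0,0,0,0]]]'
python3 go.py 0.6265 0.0425 0.0868 91
python3 -m inch '[[[0,0.0036,0.0077,0],[0,0,0,0],[0,0,0,0]]]'
python3 go.py 0.6265 0.0425 0.0868 91
```

```text
time_s: 19.28
tool_pos: [0.6138, 0.0425, 0.1085]
tcp_rot: [0.0, 0.701, 0.713, 0.0]
wrist_force: [0.7, 0.4, -1.6]
grip_width: 0.225
t 19.28 pos [0.6138 0.0425 0.1085] yaw 90.96 tilt 0.04 | shift [-0.0002  0.0127  0.0217] twist -0.04 | F [ 0.7  0.4 -1.6] w 19.2 j6 -1.63
time_s: 19.53
tool_pos: [0.6189, 0.0426, 0.1011]
tcp_rot: [0.001, 0.701, 0.713, 0.001]
wrist_force: [4.4, 0.7, -2.7]
grip_width: 0.223
t 19.53 pos [0.6189 0.0426 0.1011] yaw 90.94 tilt 0.22 | shift [-0.0002  0.0075  0.0143] twist -0.06 | F [ 4.4  0.7 -2.7] w 19.0 j6 -1.63
```

```bash
python3 -m inch '[[[0,0.006,0.0077,0],[0,0,0,0],[0,0,0,0]]]'
python3 go.py 0.6265 0.0425 0.0868 91
python3 -m inch '[[[0,0.004,0.006,0],[0,0,0,0],[0,0,0,0]]]'
python3 go.py 0.6265 0.0425 0.0868 91;python3 pose.py
```

```text
time_s: 19.78
tool_pos: [0.6234, 0.0428, 0.0923]
tcp_rot: [0.0, 0.701, 0.713, 0.0]
wrist_force: [2.7, 0.9, -1.8]
grip_width: 0.222
t 19.78 pos [0.6234 0.0428 0.0923] yaw 90.97 tilt 0.02 | shift [-0.0004  0.0031  0.0055] twist -0.03 | F [ 2.7  0.9 -1.8] w 18.9 j6 -1.63
time_s: 20.03
tool_pos: [0.6265, 0.0428, 0.0863]
tcp_rot: [-0.0, 0.701, 0.713, -0.0]
wrist_force: [1.9, 0.2, -2.5]
grip_width: 0.225
t 20.03 pos [0.6265 0.0428 0.0863] yaw 90.97 tilt 0.05 | shift [-0.0003 -0.     -0.0005] twist -0.03 | F [ 1.9  0.2 -2.5] w 19.1 j6 -1.63
n 4506 / 5084 tilt 27.3 across lo/hi [ 1.  38.1] foot top height along part axis rel TCP 6.0 normal [-0.001 -0.458 -0.889] ylen [21.9 79.6]
```

```bash
python3 -m inch '[[[0,0.0015,0.003,0],[0,0,0,0]]]'
python3 go.py 0.6265 0.0425 0.0868 91
python3 -m inch '[[[0,0,0,0],[0,0,0,0],[0,0,0,0],[0,0,0,0],[0,0,0,0]]]' 50
python3 -m inch '[[[0,0,-0.03,0],[0,0,-0.04,0],[0,0,-0.04,0],[0,0,0,0],[0,0,0,0]]]'
cat > tray.py <<'E'
from h import *
a=np.radians(25)
Rt=R.from_euler("Z",1,degrees=True).as_matrix()@np.array([[np.cos(a),0,-np.sin(a)],[0,1,0],[np.sin(a),0,np.cos(a)]])
for nm in("wrist","scene"):
    st=arm.observe();q=arm.get_image(nm);X=cloud(q,st);im=q["image"].astype(int)
    Q=(X-[.649,.0945,.085])@Rt*1000
    g=(np.ptp(im,axis=2)<30)&(im.mean(2)>45)&(abs(Q[...,0])<32)&(abs(Q[...,1])<75)&(Q[...,2]>6)&(Q[...,2]<80)
    P=Q[g]
    for lo,hi in((8,18),(20,28),(34,44),(56,78)):
        s=P[(P[:,2]>lo)&(P[:,2]<hi)]
        if len(s)<15: continue
        A=np.c_[s[:,:2],np.ones(len(s))];k=np.linalg.lstsq(A,s[:,2],rcond=None)[0]
        print(nm,(lo,hi),len(s),"zmed",np.median(s[:,2]).round(1),"slopes deg",np.degrees(k[:2]).round(1),"x",np.percentile(s[:,0],[2,98]).round(1),"y",np.percentile(s[:,1],[2,98]).round(1))
cv2.imwrite("pics/last.png",im.astype(np.uint8))
E
python3 tray.py; python3 go.py .4269 -.2957 .15 78.5
```

```text
time_s: 20.25
tool_pos: [0.628, 0.0429, 0.0835]
tcp_rot: [-0.0, 0.701, 0.713, -0.0]
wrist_force: [1.9, 0.8, -2.2]
grip_width: 0.224
t 20.25 pos [0.628  0.0429 0.0835] yaw 90.96 tilt 0.04 | shift [-0.0004 -0.0015 -0.0033] twist -0.04 | F [ 1.9  0.8 -2.2] w 19.1 j6 -1.63
time_s: 20.67
tool_pos: [0.628, 0.0427, 0.0841]
tcp_rot: [0.0, 0.701, 0.713, -0.0]
wrist_force: [0.0, 0.2, 0.1]
grip_width: 0.506
time_s: 21.08
tool_pos: [0.6306, 0.0422, 0.1973]
tcp_rot: [0.003, 0.701, 0.713, 0.002]
wrist_force: [-0.3, -0.0, -1.6]
grip_width: 0.503
wrist (8, 18) 3243 zmed 11.9 slopes deg [-0.9  0.3] x [-20.8  18.9] y [-37.6  66.1]
wrist (20, 28) 300 zmed 22.8 slopes deg [-0.1  0.6] x [-21.   23.2] y [-65.6  66.6]
wrist (34, 44) 613 zmed 35.7 slopes deg [ 0.7 -0.8] x [-26.   29.6] y [-70.6  71. ]
wrist (56, 78) 828 zmed 72.0 slopes deg [-3.  -0.1] x [-12.6  11.2] y [-60.9 -41.4]
scene (34, 44) 67 zmed 37.5 slopes deg [-3.3 -3.3] x [-23.2  30.1] y [-67.4   0.9]
scene (56, 78) 85 zmed 65.7 slopes deg [-13.2  -6.5] x [-8.2 14.3] y [-59.6 -39.6]
t 21.18 pos [0.6276 0.0425 0.1935] yaw 90.94 tilt 0.05 | shift [-0.3348 -0.2062  0.0438] twist 12.44 | F [-0.3  0.4 -0.7] w 42.7 j6 -1.63
```

```bash
python3 -m inch '[[[-0.0335,-0.0206,0,0],[-0.0335,-0.0206,0,0],[-0.0335,-0.0206,0,0],[-0.0335,-0.0206,0,0],[-0.0335,-0.0206,0,0],[-0.0335,-0.0206,0,0],[-0.0335,-0.0206,0,0],[-0.0335,-0.0206,0,0]]]' 100
python3 -m inch '[[[-0.0335,-0.0206,0.01,0],[-0.0335,-0.0206,0.02,0],[0,0,0.03,6.2],[0,0,0.02,6.2],[0,0,0,0],[0,0,0,0]]]'
python3 go.py .4269 -.2957 .000 78.5
```

```text
time_s: 21.85
tool_pos: [0.4653, -0.2285, 0.1921]
tcp_rot: [-0.002, 0.701, 0.713, -0.001]
wrist_force: [0.8, -0.3, -0.3]
grip_width: 0.999
time_s: 22.35
tool_pos: [0.4271, -0.2923, 0.1131]
tcp_rot: [-0.003, 0.773, 0.634, -0.0]
wrist_force: [0.6, -0.2, 0.8]
grip_width: 1.002
t 22.35 pos [ 0.4271 -0.2923  0.1131] yaw 78.71 tilt 0.33 | shift [-0.0037  0.0011  0.113 ] twist 0.21 | F [ 0.6 -0.2  0.8] w 85.2 j6 -2.11
```

```bash
python3 -m inch '[[[-0.003,0.001,0.03,0.2],[0,0,0.035,0],[0,0,0.02,0],[0,0,0,0],[0,0,0,0]]]'
python3 go.py .4269 -.2957 .000 78.5
```

```text
time_s: 22.77
tool_pos: [0.4295, -0.2962, 0.0303]
tcp_rot: [-0.001, 0.774, 0.633, -0.0]
wrist_force: [0.9, 0.1, 0.5]
grip_width: 1.0
t 22.77 pos [ 0.4295 -0.2962  0.0303] yaw 78.55 tilt 0.08 | shift [-0.     -0.0026  0.0303] twist 0.05 | F [0.9 0.1 0.5] w 85.0 j6 -2.11
```

```bash
python3 -m inch '[[[0,-0.002,0.015,0],[0,0,0.013,0],[0,0,0,0]]]'
python3 -m inch '[[[0,0,0,0],[0,0,0,0],[0,0,0,0],[0,0,0,0],[0,0,0,0],[0,0,0,0],[0,0,0,0]]]' 0
python3 go.py .4269 -.2957 .000 78.5
```

```text
time_s: 23.02
tool_pos: [0.428, -0.2965, 0.0027]
tcp_rot: [0.0, 0.775, 0.633, -0.0]
wrist_force: [0.5, 1.5, -0.5]
grip_width: 0.995
time_s: 23.6
tool_pos: [0.4279, -0.2969, 0.0028]
tcp_rot: [0.001, 0.775, 0.632, 0.0]
wrist_force: [-1.1, 0.5, 6.4]
grip_width: 0.2
t 23.6 pos [ 0.4279 -0.2969  0.0028] yaw 78.37 tilt 0.08 | shift [ 0.0009 -0.0012  0.0028] twist -0.13 | F [-1.1  0.5  6.4] w 17.0 j6 -2.11
```

```bash
python3 -m inch '[[[0,0,-0.02,0],[0,0,-0.04,0],[0,0,-0.04,-6.3],[0,0,-0.04,-6.3],[0,0,-0.04,0],[0,0,-0.018,0],[0.0327,0.0232,0,0],[0.0327,0.0232,0,0]]]'
python3 -m inch '[[[0.0327,0.0232,0,0],[0.0327,0.0232,0,0],[0.0327,0.0232,0,0],[0.0327,0.0232,0,0],[0.0327,0.0232,0,0],[0.0327,0.0232,0,0],[0.0327,0.0232,0,0],[0.0327,0.0232,0,0]]]'
python3 -m inch '[[[0.0327,0.0232,0,0],[0.0327,0.0232,0,0],[0,0,0,0],[0,0,0,0]]]'
python3 go.py .700 .100 .112 91
```

```text
time_s: 24.27
tool_pos: [0.4735, -0.2317, 0.2021]
tcp_rot: [0.002, 0.703, 0.711, 0.0]
wrist_force: [0.3, 0.2, -1.8]
grip_width: 0.199
time_s: 24.93
tool_pos: [0.6541, 0.0364, 0.1994]
tcp_rot: [-0.0, 0.701, 0.713, -0.001]
wrist_force: [1.0, 0.2, -1.7]
grip_width: 0.198
time_s: 25.27
tool_pos: [0.6993, 0.1028, 0.1987]
tcp_rot: [-0.001, 0.7, 0.714, -0.001]
wrist_force: [0.1, -0.2, -1.1]
grip_width: 0.198
t 25.27 pos [0.6993 0.1028 0.1987] yaw 91.15 tilt 0.09 | shift [-0.0028  0.0007  0.0867] twist 0.15 | F [ 0.1 -0.2 -1.1] w 16.9 j6 -1.54
```

```bash
sed -i 's/T\[...,0\]>20)&(T\[...,0\]<80)/T[...,0]>LO)\&(T[...,0]<HI)/; s/^st=arm/import sys;LO,HI=map(float,sys.argv[1:3])\nst=arm/' pose.py
python3 -m inch '[[[-0.0025,0.001,0.035,0.15],[0,0,0.035,0],[0,0,0.017,0],[0,-0.01,0,0],[0,-0.008,0,0],[0,-0.006,0,0],[0,0,0,0]]]'
python3 go.py .664 .100 .112 91
python3 -m inch '[[[0,-0.006,0,0],[0,-0.004,0,0],[0,0,0,0]]]'
python3 go.py .664 .100 .112 91; python3 pose.py 13 40
```

```text
time_s: 25.85
tool_pos: [0.6788, 0.0961, 0.1144]
tcp_rot: [0.003, 0.703, 0.712, 0.002]
wrist_force: [5.1, 0.9, -1.2]
grip_width: 0.2
t 25.85 pos [0.6788 0.0961 0.1144] yaw 90.74 tilt 0.4 | shift [ 0.0041 -0.0147  0.0023] twist -0.26 | F [ 5.1  0.9 -1.2] w 17.0 j6 -1.54
time_s: 26.1
tool_pos: [0.67, 0.096, 0.1151]
tcp_rot: [0.003, 0.703, 0.712, 0.003]
wrist_force: [7.3, 0.1, -0.1]
grip_width: 0.196
t 26.1 pos [0.67   0.096  0.1151] yaw 90.73 tilt 0.52 | shift [ 0.0041 -0.0059  0.003 ] twist -0.27 | F [ 7.3  0.1 -0.1] w 16.7 j6 -1.54
n 1481 / 3183 tilt 24.8 across lo/hi [-52.2 -12.5] foot top height along part axis rel TCP -6.3 normal [ 0.003 -0.419 -0.908] ylen [13.1 31.1]
```

```bash
sed -i 's/(abs(T\[...,1\])<90)/(T[...,1]>YM)\&(T[...,1]<90)/; s/LO,HI=map(float,sys.argv\[1:3\])/LO,HI,YM=map(float,sys.argv[1:4])/' pose.py
python3 pose.py 13 40 0
python3 -m inch '[[[0,-0.004,0,0],[0,-0.002,0,0],[0,0,0,0]]]'
python3 go.py .664 .100 .112 91; python3 pose.py 13 40 0
```

```text
n 485 / 506 tilt 17.2 across lo/hi [ 2.3 26.6] foot top height along part axis rel TCP 7.0 normal [-0.007 -0.295 -0.955] ylen [15.1 33.1]
time_s: 26.45
tool_pos: [0.6643, 0.0959, 0.115]
tcp_rot: [0.003, 0.703, 0.712, 0.003]
wrist_force: [8.2, 0.6, 0.3]
grip_width: 0.2
t 26.45 pos [0.6643 0.0959 0.115 ] yaw 90.73 tilt 0.54 | shift [ 0.0041 -0.0003  0.003 ] twist -0.27 | F [8.2 0.6 0.3] w 17.0 j6 -1.54
n 430 / 487 tilt 21.3 across lo/hi [ 4.1 27.5] foot top height along part axis rel TCP 5.4 normal [-0.014 -0.363 -0.932] ylen [18.9 33.2]
```

```bash
python3 -m inch '[[[0,-0.004,0,0],[0,-0.001,0,0],[0,0,0,0]]]'
python3 go.py .664 .100 .112 91; python3 pose.py 13 40 0
```

```text
time_s: 26.75
tool_pos: [0.66, 0.0958, 0.1151]
tcp_rot: [0.004, 0.703, 0.712, 0.004]
wrist_force: [8.5, -0.4, 0.2]
grip_width: 0.201
t 26.75 pos [0.66   0.0958 0.1151] yaw 90.74 tilt 0.61 | shift [0.0041 0.004  0.0032] twist -0.26 | F [ 8.5 -0.4  0.2] w 17.1 j6 -1.54
n 291 / 497 tilt 25.4 across lo/hi [ 8.2 28.4] foot top height along part axis rel TCP 3.6 normal [-0.007 -0.43  -0.903] ylen [19.7 33.1]
```

```bash
python3 -m inch '[[[0,0.009,-0.005,0],[0,0,-0.04,-0.2],[0,0,-0.03,0],[-0.002,-0.03,-0.01,0],[-0.002,-0.03,0,0],[0,0,0,0],[0,0,0,0]]]'
python3 go.py .607 .0905 .14 91; python3 pose.py 13 40 0
```

```text
time_s: 27.38
tool_pos: [0.6013, 0.0912, 0.198]
tcp_rot: [-0.001, 0.701, 0.713, -0.001]
wrist_force: [1.1, 0.3, -1.0]
grip_width: 0.202
t 27.38 pos [0.6013 0.0912 0.198 ] yaw 90.95 tilt 0.14 | shift [-0.0008  0.0058  0.058 ] twist -0.05 | F [ 1.1  0.3 -1. ] w 17.1 j6 -1.55
n 397 / 421 tilt 25.3 across lo/hi [ 5.7 27.9] foot top height along part axis rel TCP 3.7 normal [-0.012 -0.428 -0.904] ylen [19.1 33.3]
```

```bash
python3 pose.py 13 40 -25
python3 - <<'E'
from h import *
p=arm.get_image("wrist");cv2.imwrite("pics/l.png",p["image"][120:400,150:450])
E
```

```text
n 401 / 841 tilt 25.4 across lo/hi [ 5.7 27.6] foot top height along part axis rel TCP 3.7 normal [ 0.012 -0.429 -0.903] ylen [19.1 33.3]
```

View pics/l.png

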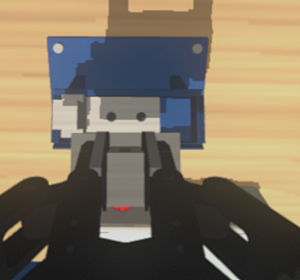

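```bash
python3 -m inch '[[[-0.0007,0,0.03,0],[0,0,0.03,0],[0,0.0042,0.0091,0],[0,0.0042,0.0091,0],[0,0,0,0],[0,0,0,0]]]'
python3 go.py .6203 .0905 .0972 91
python3 -m inch '[[[0,0.0036,0.0077,0],[0,0.0025,0.0055,0],[0,0,0,0],[0,0,0,0]]]'
python3 go.py .6203 .0905 .0972 91
```

```text
time_s: 28.03
tool_pos: [0.614, 0.092, 0.1201]
tcp_rot: [0.0, 0.701, 0.713, 0.0]
wrist_force: [-0.4, 0.1, -0.9]
grip_width: 0.207
t 28.03 pos [0.614  0.092  0.1201] yaw 91.01 tilt 0.03 | shift [-0.0016  0.0063  0.0229] twist 0.01 | F [-0.4  0.1 -0.9] w 17.6 j6 -1.55
time_s: 28.37
tool_pos: [0.6142, 0.0922, 0.1084]
tcp_rot: [-0.003, 0.701, 0.713, -0.003]
wrist_force: [-17.0, -0.8, 15.1]
grip_width: 0.199
t 28.37 pos [0.6142 0.0922 0.1084] yaw 91.04 tilt 0.44 | shift [-0.0018  0.0062  0.0112] twist 0.04 | F [-17.   -0.8  15.1] w 16.9 j6 -1.55
```

```bash
python3 -m inch '[[[0,-0.008,-0.01,0],[0,-0.0085,-0.0185,0],[0,0,0,0],[0,0,0,0],[0,0,0,0]]]'
python3 go.py .6203 .0905 .0972 91; python3 pose.py 13 40 0
```

```text
time_s: 28.78
tool_pos: [0.6034, 0.0919, 0.1356]
tcp_rot: [0.001, 0.701, 0.713, 0.001]
wrist_force: [0.1, 0.4, -2.6]
grip_width: 0.198
t 28.78 pos [0.6034 0.0919 0.1356] yaw 91.01 tilt 0.12 | shift [-0.0016  0.0168  0.0384] twist 0.01 | F [ 0.1  0.4 -2.6] w 16.8 j6 -1.55
n 241 / 279 tilt 33.5 across lo/hi [11.2 29.2] foot top height along part axis rel TCP 3.1 normal [-0.013 -0.552 -0.833] ylen [25.6 33.4]
```

```bash
sed 's/get_image("wrist")/get_image("scene")/; s/im.mean(2)>45/im.mean(2)>70/' pose.py > pose_s.py
python3 pose_s.py 12 34 0; python3 pose_s.py -34 -12 0
python3 - <<'E'
from h import *
st=arm.observe();q=arm.get_image("scene");X=cloud(q,st);im=q["image"].astype(int)
M=R.from_quat(np.roll(st["tcp_rot"],-1)).as_matrix();T=(X-st["tool_pos"])@M*1000
g=(np.ptp(im,axis=2)<30)&(im.mean(2)>60)&(abs(abs(T[...,0])-23)<11)&(T[...,1]>0)&(T[...,1]<70)&(T[...,2]>-40)&(T[...,2]<40)
P=T[g];print(len(P));print(P[np.argsort(P[:,1])][::max(1,len(P)//25)].round(0).astype(int).tolist())
E
```

```text
n 33 / 88 tilt 32.4 across lo/hi [20.6 55.3] foot top height along part axis rel TCP 3.7 normal [ 0.017 -0.536 -0.844] ylen [12.4 33.8]
n 27 / 71 tilt -58.5 across lo/hi [-5.4  6.5] foot top height along part axis rel TCP 49.8 normal [ 0.024  0.852 -0.523] ylen [-33.  -12.8]
147
[[14, 6, -32], [-28, 10, 31], [15, 11, -36], [-21, 13, 28], [-16, 18, -16], [12, 21, -40], [30, 24, -19], [13, 26, -22], [28, 30, -23], [22, 33, -25], [15, 35, -27], [-21, 38, -30], [-15, 39, -27], [-17, 40, -30], [26, 40, -27], [16, 41, -26], [-16, 41, -26], [-24, 42, -28], [25, 42, -25], [-26, 43, -25], [28, 43, -25], [-15, 44, -25], [21, 44, -21], [15, 45, -22], [24, 45, -23], [-19, 45, -24], [13, 45, -25], [-22, 46, -26], [-13, 46, -24], [-23, 48, -24]]
```

```bash
python3 -m inch '[[[-0.0015,-0.0076,0.008,0],[0,0.0042,0.0091,0],[0,0,0,0],[0,0,0,0]]]'
python3 go.py .6127 .0905 .0914 91
python3 -m inch '[[[0,0.0042,0.0091,0],[0,0,0,0],[0,0,0,0]]]'
python3 go.py .6127 .0905 .0914 91
```

```text
time_s: 29.32
tool_pos: [0.5988, 0.0902, 0.1169]
tcp_rot: [-0.001, 0.701, 0.713, -0.001]
wrist_force: [-0.4, -0.1, -1.9]
grip_width: 0.201
t 29.32 pos [0.5988 0.0902 0.1169] yaw 91.01 tilt 0.1 | shift [0.     0.0139 0.0255] twist 0.01 | F [-0.4 -0.1 -1.9] w 17.1 j6 -1.55
time_s: 29.57
tool_pos: [0.6033, 0.0903, 0.1083]
tcp_rot: [-0.0, 0.701, 0.713, -0.0]
wrist_force: [0.4, 0.8, -1.6]
grip_width: 0.204
t 29.57 pos [0.6033 0.0903 0.1083] yaw 91.01 tilt 0.05 | shift [-0.      0.0094  0.0169] twist 0.01 | F [ 0.4  0.8 -1.6] w 17.3 j6 -1.55
```

```bash
python3 -m inch '[[[0,0.0047,0.0085,0],[0,0,0,0],[0,0,0,0]]]'
python3 go.py .6127 .0905 .0914 91
python3 -m inch '[[[0,0.004,0.007,0],[0,0,0,0],[0,0,0,0]]]'
python3 go.py .6127 .0905 .0914 91;python3 pose.py 13 40 0
```

```text
time_s: 29.82
tool_pos: [0.6078, 0.0904, 0.0998]
tcp_rot: [-0.0, 0.701, 0.713, -0.0]
wrist_force: [-0.4, -0.4, -1.7]
grip_width: 0.199
t 29.82 pos [0.6078 0.0904 0.0998] yaw 91.01 tilt 0.05 | shift [-0.      0.0049  0.0084] twist 0.01 | F [-0.4 -0.4 -1.7] w 16.9 j6 -1.55
time_s: 30.07
tool_pos: [0.6117, 0.0905, 0.0929]
tcp_rot: [-0.0, 0.701, 0.713, -0.0]
wrist_force: [0.1, 0.2, -1.3]
grip_width: 0.199
t 30.07 pos [0.6117 0.0905 0.0929] yaw 91.02 tilt 0.05 | shift [0.     0.001  0.0015] twist 0.02 | F [ 0.1  0.2 -1.3] w 16.9 j6 -1.55
n 239 / 312 tilt 33.2 across lo/hi [11.1 58.5] foot top height along part axis rel TCP 3.1 normal [-0.141 -0.542 -0.828] ylen [13.2 33.2]
```

```bash
python3 -m inch '[[[0,0.004,0.001,0],[0,0.003,0,0],[0,0,0,0]]]'
python3 go.py .6127 .0905 .0914 91;python3 pose.py 13 40 -5
python3 -m inch '[[[0,0.003,0,0],[0,0,0,0]]]'
python3 go.py .6127 .0905 .0914 91;python3 pose.py 13 40 -5
```

```text
time_s: 30.37
tool_pos: [0.6163, 0.0906, 0.0914]
tcp_rot: [-0.002, 0.701, 0.713, -0.002]
wrist_force: [-4.4, -0.4, -2.5]
grip_width: 0.2
t 30.37 pos [0.6163 0.0906 0.0914] yaw 91.0 tilt 0.33 | shift [-0.     -0.0036  0.    ] twist 0.0 | F [-4.4 -0.4 -2.5] w 17.0 j6 -1.55
n 245 / 434 tilt 33.6 across lo/hi [11.2 54.2] foot top height along part axis rel TCP 3.1 normal [ 0.039 -0.553 -0.832] ylen [13.3 33.3]
time_s: 30.58
tool_pos: [0.6169, 0.0907, 0.091]
tcp_rot: [-0.003, 0.701, 0.713, -0.004]
wrist_force: [-9.2, 0.0, -0.8]
grip_width: 0.199
t 30.58 pos [0.6169 0.0907 0.091 ] yaw 91.01 tilt 0.57 | shift [-0.0001 -0.0042 -0.0004] twist 0.01 | F [-9.2  0.  -0.8] w 16.9 j6 -1.55
n 266 / 459 tilt 36.1 across lo/hi [10.6 55.6] foot top height along part axis rel TCP 2.4 normal [ 0.093 -0.587 -0.804] ylen [13.3 33.4]
```

Contact with the high wall as intended; keep pushing.

```bash
python3 -m inch '[[[0,0.004,0,0],[0,0.002,0,0],[0,0,0,0]]]'
python3 go.py .6127 .0905 .0914 91;python3 pose.py 13 34 -5; python3 pose_s.py -34 -12 0
```

```text
time_s: 30.88
tool_pos: [0.621, 0.0908, 0.0913]
tcp_rot: [-0.005, 0.701, 0.713, -0.005]
wrist_force: [-14.9, -0.2, 6.0]
grip_width: 0.199
t 30.88 pos [0.621  0.0908 0.0913] yaw 91.03 tilt 0.75 | shift [-0.0001 -0.0083 -0.    ] twist 0.03 | F [-14.9  -0.2   6. ] w 16.9 j6 -1.55
n 380 / 592 tilt 29.9 across lo/hi [ 7.4 28.9] foot top height along part axis rel TCP 5.7 normal [-0.022 -0.498 -0.867] ylen [19.3 33.3]
n 19 / 33 tilt 30.5 across lo/hi [ 9.2 28.6] foot top height along part axis rel TCP 5.5 normal [ 0.031 -0.507 -0.861] ylen [-31.2 -14.3]
```

```bash
python3 -m inch '[[[0,0.004,0,0],[0,0,0,0]]]'
python3 go.py .6127 .0905 .0914 91;python3 pose.py 13 34 -5
python3 -m inch '[[[0,0.003,0,0],[0,0,0,0]]]'
python3 go.py .6127 .0905 .0914 91;python3 pose.py 13 34 -5
```

```text
time_s: 31.15
tool_pos: [0.6256, 0.0909, 0.0915]
tcp_rot: [-0.004, 0.701, 0.713, -0.004]
wrist_force: [-14.4, 0.2, 6.0]
grip_width: 0.196
t 31.15 pos [0.6256 0.0909 0.0915] yaw 91.02 tilt 0.7 | shift [-0.0001 -0.0129  0.0003] twist 0.02 | F [-14.4   0.2   6. ] w 16.7 j6 -1.55
n 549 / 847 tilt 26.7 across lo/hi [ 3.4 28.2] foot top height along part axis rel TCP 7.9 normal [ 0.009 -0.449 -0.893] ylen [14.9 33.3]
time_s: 31.37
tool_pos: [0.6267, 0.0909, 0.0915]
tcp_rot: [-0.005, 0.701, 0.713, -0.006]
wrist_force: [-18.9, 0.2, 11.0]
grip_width: 0.195
t 31.37 pos [0.6267 0.0909 0.0915] yaw 91.02 tilt 0.88 | shift [-0.0001 -0.014   0.0003] twist 0.02 | F [-18.9   0.2  11. ] w 16.6 j6 -1.55
n 609 / 923 tilt 24.8 across lo/hi [ 1.9 27.7] foot top height along part axis rel TCP 8.7 normal [-0.    -0.419 -0.908] ylen [13.8 33.4]
```

```bash
python3 -m inch '[[[0,-0.006,0,0],[-0.0035,0,0,0],[-0.003,0,0,0],[0,0,0,0]]]'
python3 go.py .6267 .0845 .0915 91;python3 pose.py 13 34 -5
python3 -m inch '[[[0.001,0,0,0],[0,0,0,0],[0,0,0,0],[0,0,0,0],[0,0,0,0],[0,0,0,0]]]' 50
python3 -m inch '[[[0,0,-0.03,0],[0,0,-0.04,0],[0,0,-0.04,0],[0,0,0,0],[0,0,0,0]]]'
python3 tray.py
```

```text
time_s: 31.75
tool_pos: [0.6267, 0.0847, 0.0916]
tcp_rot: [-0.002, 0.701, 0.713, -0.001]
wrist_force: [-6.6, 1.7, -1.7]
grip_width: 0.2
t 31.75 pos [0.6267 0.0847 0.0916] yaw 91.0 tilt 0.27 | shift [-0.0002 -0.      0.0001] twist 0.0 | F [-6.6  1.7 -1.7] w 17.0 j6 -1.56
n 630 / 904 tilt 25.6 across lo/hi [ 2.  27.8] foot top height along part axis rel TCP 8.5 normal [-0.006 -0.433 -0.901] ylen [13.9 33.3]
time_s: 32.3
tool_pos: [0.6298, 0.0854, 0.0928]
tcp_rot: [0.001, 0.701, 0.713, 0.001]
wrist_force: [-0.1, 2.0, 0.6]
grip_width: 0.499
time_s: 32.72
tool_pos: [0.6314, 0.0851, 0.2058]
tcp_rot: [0.003, 0.701, 0.713, 0.002]
wrist_force: [-0.8, -0.0, 0.0]
grip_width: 0.499
wrist (8, 18) 550 zmed 12.3 slopes deg [-0.5 -0.6] x [-21.   22.7] y [-43.3  65.8]
wrist (20, 28) 2463 zmed 23.9 slopes deg [-0.1 -0. ] x [-20.8  22.1] y [-44.   65.6]
wrist (34, 44) 707 zmed 35.8 slopes deg [ 1.  -1.2] x [-26.3  28.1] y [-68.4  71. ]
wrist (56, 78) 1512 zmed 71.9 slopes deg [-3.4  0.7] x [-11.5  14.6] y [-63.1  -1.6]
scene (20, 28) 82 zmed 24.0 slopes deg [ 6.1 -1. ] x [-20.5  10.2] y [-43.9  24.9]
scene (34, 44) 117 zmed 37.7 slopes deg [-1.4 -1.5] x [-23.  30.] y [-63.8  42.8]
scene (56, 78) 160 zmed 66.0 slopes deg [-12.3   0.1] x [-6.1 17.1] y [-61.8   0.7]
```

```bash
python3 -m inch '[[[-0.0244,-0.029,0,0],[-0.0244,-0.029,0,0],[-0.0244,-0.029,0,0],[-0.0244,-0.029,0,0],[-0.0244,-0.029,0,0],[-0.0244,-0.029,0,0],[-0.0244,-0.029,0,0]]]' 100
python3 -m inch '[[[0,0,0.02,-6.74],[0,0,0.02,-6.74],[0,0,0.02,-6.74],[0,0,0.02,-6.74],[0,0,0.02,-6.74],[0,0,0,0],[0,0,0,0]]]'
python3 go.py .4307 -.0895 .009 124.7
```

```text
time_s: 33.4
tool_pos: [0.4259, -0.0893, 0.2006]
tcp_rot: [-0.002, 0.701, 0.714, -0.001]
wrist_force: [0.0, -1.3, 0.1]
grip_width: 1.003
time_s: 33.98
tool_pos: [0.4267, -0.0883, 0.1008]
tcp_rot: [-0.003, 0.466, 0.885, -0.0]
wrist_force: [0.4, -0.2, 1.4]
grip_width: 0.997
t 33.98 pos [ 0.4267 -0.0883  0.1008] yaw 124.51 tilt 0.33 | shift [-0.0037  0.0029  0.0918] twist -0.19 | F [ 0.4 -0.2  1.4] w 84.7 j6 -2.54
```

```bash
python3 -m inch '[[[-0.0035,0.002,0.03,0],[0,0,0.03,0],[0,0,0,0],[0,0,0,0]]]'
python3 go.py .4307 -.0895 .009 124.7
```

```text
time_s: 34.32
tool_pos: [0.4315, -0.0903, 0.0423]
tcp_rot: [-0.002, 0.465, 0.885, -0.0]
wrist_force: [-0.4, -0.2, 0.8]
grip_width: 1.0
t 34.32 pos [ 0.4315 -0.0903  0.0423] yaw 124.59 tilt 0.2 | shift [ 0.0011 -0.0001  0.0333] twist -0.11 | F [-0.4 -0.2  0.8] w 85.0 j6 -2.54
```

```bash
python3 -m inch '[[[0.001,0,0.017,0],[0,0,0.016,0],[0,0,0,0]]]'
python3 go.py .4307 -.0895 .009 124.7
python3 -m inch '[[[0,0,0,0],[0,0,0,0],[0,0,0,0],[0,0,0,0],[0,0,0,0],[0,0,0,0],[0,0,0,0]]]' 0
python3 go.py .4307 -.0895 .009 124.7
```

```text
time_s: 34.57
tool_pos: [0.432, -0.0899, 0.0096]
tcp_rot: [-0.0, 0.465, 0.886, -0.0]
wrist_force: [-0.7, 0.8, 0.4]
grip_width: 1.001
t 34.57 pos [ 0.432  -0.0899  0.0096] yaw 124.63 tilt 0.04 | shift [ 0.0011 -0.0008  0.0006] twist -0.07 | F [-0.7  0.8  0.4] w 85.1 j6 -2.54
time_s: 35.15
tool_pos: [0.4325, -0.0902, 0.0101]
tcp_rot: [0.001, 0.464, 0.886, -0.0]
wrist_force: [-0.6, 0.9, 8.6]
grip_width: 0.246
t 35.15 pos [ 0.4325 -0.0902  0.0101] yaw 124.71 tilt 0.06 | shift [ 0.0016 -0.0011  0.0011] twist 0.01 | F [-0.6  0.9  8.6] w 20.9 j6 -2.54
```

```bash
python3 -m inch '[[[0,0,-0.02,0],[0,0,-0.035,6.74],[0,0,-0.035,6.74],[0,0,-0.035,6.74],[0,0,-0.035,6.74],[0,0,-0.035,6.74],[0,0,0,0]]]'
python3 -m inch '[[[0.0245,0.0302,0,0],[0.0245,0.0302,0,0],[0.0245,0.0302,0,0],[0.0245,0.0302,0,0],[0.0245,0.0302,0,0],[0.0245,0.0302,0,0],[0.0245,0.0302,0,0],[0.0245,0.0302,0,0]]]'
python3 -m inch '[[[0.0245,0.0302,0,0],[0,0,0,0],[0,0,0,0]]]'
python3 go.py .700 .135 .118 91
```

```text
time_s: 35.73
tool_pos: [0.4361, -0.0914, 0.2107]
tcp_rot: [0.005, 0.703, 0.711, 0.002]
wrist_force: [1.5, -0.3, -1.8]
grip_width: 0.254
time_s: 36.4
tool_pos: [0.6704, 0.1118, 0.2027]
tcp_rot: [-0.001, 0.7, 0.714, -0.001]
wrist_force: [0.5, -1.1, -2.0]
grip_width: 0.249
time_s: 36.65
tool_pos: [0.7001, 0.1367, 0.2018]
tcp_rot: [-0.001, 0.7, 0.714, -0.001]
wrist_force: [-0.9, 0.4, -1.5]
grip_width: 0.247
t 36.65 pos [0.7001 0.1367 0.2018] yaw 91.19 tilt 0.16 | shift [-0.0017  0.0001  0.0838] twist 0.19 | F [-0.9  0.4 -1.5] w 21.0 j6 -1.5
```

```bash
python3 -m inch '[[[-0.0015,0,0.035,0.2],[0,0,0.035,0],[0,0,0.014,0],[0,-0.01,0,0],[0,-0.009,0,0],[0,-0.009,0,0],[0,0,0,0]]]'
python3 go.py .661 .135 .118 91;python3 pose.py -40 -16 -5
python3 -m inch '[[[0,-0.005,0,0],[0,-0.003,0,0],[0,0,0,0]]]'
python3 go.py .661 .135 .118 91; python3 pose.py -40 -16 -5
```

```text
time_s: 37.23
tool_pos: [0.6731, 0.1321, 0.1212]
tcp_rot: [0.002, 0.702, 0.712, 0.002]
wrist_force: [5.2, 0.1, -2.0]
grip_width: 0.248
t 37.23 pos [0.6731 0.1321 0.1212] yaw 90.81 tilt 0.31 | shift [ 0.003  -0.0121  0.0031] twist -0.19 | F [ 5.2  0.1 -2. ] w 21.0 j6 -1.49
n 763 / 802 tilt 12.7 across lo/hi [ 1.1 26.1] foot top height along part axis rel TCP 26.9 normal [ 0.    -0.22  -0.975] ylen [-38.9 -20.2]
time_s: 37.53
tool_pos: [0.6667, 0.1321, 0.1217]
tcp_rot: [0.003, 0.702, 0.712, 0.003]
wrist_force: [6.7, 0.8, -1.9]
grip_width: 0.245
t 37.53 pos [0.6667 0.1321 0.1217] yaw 90.8 tilt 0.43 | shift [ 0.003  -0.0057  0.0036] twist -0.2 | F [ 6.7  0.8 -1.9] w 20.9 j6 -1.49
n 792 / 878 tilt 18.2 across lo/hi [ 3.3 28. ] foot top height along part axis rel TCP 25.4 normal [-0.016 -0.312 -0.95 ] ylen [-38.8 -20.3]
```

```bash
python3 -m inch '[[[0,-0.005,0,0],[0,-0.003,0,0],[0,0,0,0]]]'
python3 go.py .661 .135 .118 91; python3 pose.py -40 -16 -5
```

```text
time_s: 37.83
tool_pos: [0.6602, 0.132, 0.1222]
tcp_rot: [0.004, 0.702, 0.712, 0.004]
wrist_force: [10.4, -0.7, -1.7]
grip_width: 0.245
t 37.83 pos [0.6602 0.132  0.1222] yaw 90.8 tilt 0.6 | shift [0.003  0.0008 0.0042] twist -0.2 | F [10.4 -0.7 -1.7] w 20.8 j6 -1.49
n 801 / 1397 tilt 23.6 across lo/hi [ 4.7 30.5] foot top height along part axis rel TCP 23.1 normal [ 0.012 -0.4   -0.917] ylen [-38.7 -20. ]
```

```bash
python3 -m inch '[[[0,-0.0025,0,0],[0,0,0,0],[0,0.012,-0.005,0],[0,0,-0.04,-0.2],[0,0,-0.035,0],[0.004,-0.03,-0.005,0],[0.004,-0.04,0,0],[0,0,0,0]]]'
python3 -m inch '[[[0,0,0,0],[0,0,0,0]]]'
python3 go.py .60 .1428 .20 91; python3 pose.py -40 -16 -10; python3 pose_s.py -40 -16 -10
```

```text
time_s: 38.55
tool_pos: [0.5827, 0.1391, 0.2031]
tcp_rot: [-0.005, 0.701, 0.714, -0.006]
wrist_force: [-3.4, -0.4, -4.3]
grip_width: 0.252
time_s: 38.72
tool_pos: [0.5939, 0.1392, 0.2052]
tcp_rot: [-0.0, 0.701, 0.713, -0.0]
wrist_force: [-0.2, 0.7, -1.5]
grip_width: 0.245
t 38.72 pos [0.5939 0.1392 0.2052] yaw 91.01 tilt 0.06 | shift [0.0035 0.0061 0.0052] twist 0.01 | F [-0.2  0.7 -1.5] w 20.8 j6 -1.47
n 824 / 1224 tilt 26.1 across lo/hi [ 5.7 30.9] foot top height along part axis rel TCP 22.1 normal [-0.022 -0.44  -0.898] ylen [-39.  -20.2]
n 36 / 86 tilt 24.9 across lo/hi [10.9 46.6] foot top height along part axis rel TCP 22.2 normal [-0.035 -0.421 -0.907] ylen [-36.3 -16.9]
```

```bash
python3 pose_s.py -40 -14 22; python3 pose_s.py -14 16 24
```

```text
n 35 / 68 tilt -65.1 across lo/hi [-23.6   9.7] foot top height along part axis rel TCP 44.2 normal [ 0.097  0.903 -0.419] ylen [-37.5 -14.2]
n 105 / 249 tilt -67.7 across lo/hi [-24.3  13.6] foot top height along part axis rel TCP 44.1 normal [ 0.006  0.925 -0.38 ] ylen [-13.7  15.8]
```

```bash
python3 -m inch '[[[0.0035,0.0044,0.03,0],[0,0,0.0366,0],[0,0,0,0],[0,0,0,0],[0,0,0,0]]]'
python3 go.py .6194 .1428 .0933 91
```

```text
time_s: 39.33
tool_pos: [0.6007, 0.1436, 0.1397]
tcp_rot: [0.0, 0.701, 0.713, 0.0]
wrist_force: [1.1, 0.5, -2.8]
grip_width: 0.248
t 39.33 pos [0.6007 0.1436 0.1397] yaw 91.01 tilt 0.05 | shift [-0.0012  0.0186  0.0464] twist 0.01 | F [ 1.1  0.5 -2.8] w 21.1 j6 -1.47
```

```bash
python3 -m inch '[[[-0.001,0.003,0.0096,0],[0,0.003,0.0096,0],[0,0,0,0],[0,0,0,0]]]'
python3 go.py .6194 .1428 .0933 91; python3 pose.py -40 -16 -10
python3 -m inch '[[[0,0.0042,0.0091,0],[0,0,0,0],[0,0,0,0]]]'
python3 go.py .6194 .1428 .0933 91
```

```text
time_s: 39.67
tool_pos: [0.6056, 0.1427, 0.1193]
tcp_rot: [-0.0, 0.701, 0.713, -0.0]
wrist_force: [-0.4, -0.3, -2.8]
grip_width: 0.25
t 39.67 pos [0.6056 0.1427 0.1193] yaw 91.01 tilt 0.04 | shift [-0.0001  0.0138  0.026 ] twist 0.01 | F [-0.4 -0.3 -2.8] w 21.2 j6 -1.47
n 847 / 1201 tilt 25.4 across lo/hi [ 5.4 30.7] foot top height along part axis rel TCP 22.3 normal [-0.005 -0.429 -0.903] ylen [-39.1 -20.1]
time_s: 39.97
tool_pos: [0.6097, 0.1428, 0.11]
tcp_rot: [-0.0, 0.701, 0.713, -0.0]
wrist_force: [-0.1, 0.6, -2.2]
grip_width: 0.248
t 39.97 pos [0.6097 0.1428 0.11  ] yaw 91.02 tilt 0.05 | shift [-0.0001  0.0097  0.0166] twist 0.02 | F [-0.1  0.6 -2.2] w 21.1 j6 -1.47
```

No contact; continue (≈19 mm left, of which I take 10, then the rest).

```bash
python3 -m inch '[[[0,0.005,0.0088,0],[0,0,0,0],[0,0,0,0]]]'
python3 go.py .6194 .1428 .0933 91
python3 -m inch '[[[0,0.0042,0.0075,0],[0,0,0,0],[0,0,0,0]]]'
python3 go.py .6194 .1428 .0933 91; python3 pose.py -40 -16 -10
```

```text
time_s: 40.22
tool_pos: [0.6147, 0.1429, 0.101]
tcp_rot: [-0.0, 0.701, 0.713, -0.0]
wrist_force: [0.2, 0.2, -1.6]
grip_width: 0.247
t 40.22 pos [0.6147 0.1429 0.101 ] yaw 91.01 tilt 0.07 | shift [-0.0001  0.0047  0.0077] twist 0.01 | F [ 0.2  0.2 -1.6] w 21.0 j6 -1.47
time_s: 40.47
tool_pos: [0.6189, 0.1429, 0.0936]
tcp_rot: [-0.0, 0.701, 0.713, -0.0]
wrist_force: [-0.7, -0.2, -1.7]
grip_width: 0.25
t 40.47 pos [0.6189 0.1429 0.0936] yaw 91.01 tilt 0.06 | shift [-0.0001  0.0005  0.0003] twist 0.01 | F [-0.7 -0.2 -1.7] w 21.2 j6 -1.47
n 831 / 1368 tilt 24.7 across lo/hi [ 5.1 30.9] foot top height along part axis rel TCP 22.5 normal [ 0.006 -0.418 -0.909] ylen [-39.1 -20.2]
```

```bash
python3 -m inch '[[[0,0.0013,0.0027,0],[0,0,0,0]]]'
python3 go.py .6194 .1428 .0933 91
python3 -m inch '[[[0,0,0,0],[0,0,0,0],[0,0,0,0],[0,0,0,0],[0,0,0,0]]]' 45
python3 -m inch '[[[0,0,-0.03,0],[0,0,-0.04,0],[0,0,-0.04,0],[0,0,0,0],[0,0,0,0],[0,0,0,0]]]'
python3 tray.py
python3 - <<'E'
from h import *
p=arm.get_image("wrist");cv2.imwrite("pics/m.png",cv2.resize(p["image"][130:330,180:400],None,fx=2.6,fy=2.6,interpolation=cv2.INTER_CUBIC))
E
```

```text
time_s: 40.68
tool_pos: [0.6205, 0.143, 0.0913]
tcp_rot: [0.0, 0.701, 0.713, -0.0]
wrist_force: [-0.2, 0.6, -1.9]
grip_width: 0.248
t 40.68 pos [0.6205 0.143  0.0913] yaw 91.01 tilt 0.01 | shift [-0.0002 -0.0011 -0.002 ] twist 0.01 | F [-0.2  0.6 -1.9] w 21.1 j6 -1.47
time_s: 41.1
tool_pos: [0.6206, 0.143, 0.0918]
tcp_rot: [0.0, 0.701, 0.713, 0.0]
wrist_force: [0.3, -0.3, 0.4]
grip_width: 0.449
time_s: 41.6
tool_pos: [0.6202, 0.143, 0.2015]
tcp_rot: [0.0, 0.701, 0.713, 0.0]
wrist_force: [-0.2, -0.3, -0.3]
grip_width: 0.447
wrist (8, 18) 219 zmed 14.4 slopes deg [1.3 1.2] x [-20.9  22.5] y [-66.1  66.6]
wrist (20, 28) 1418 zmed 23.9 slopes deg [ 0.2 -0.4] x [-20.6  22. ] y [-44.5  15.9]
wrist (34, 44) 2504 zmed 37.7 slopes deg [-0.  0.] x [-25.5  27.7] y [-64.   69.9]
wrist (56, 78) 2548 zmed 71.7 slopes deg [-2.5  0.6] x [-11.5  13.7] y [-62.   59.1]
scene (20, 28) 50 zmed 24.6 slopes deg [3.2 0.9] x [-23.8  12.8] y [-45.   71.1]
scene (34, 44) 263 zmed 37.7 slopes deg [-2.3 -0.3] x [-15.3  30.5] y [-60.3  65.6]
scene (56, 78) 247 zmed 66.4 slopes deg [-15.1   0.2] x [-6.8 16.4] y [-59.4  61.9]
```

View pics/m.png

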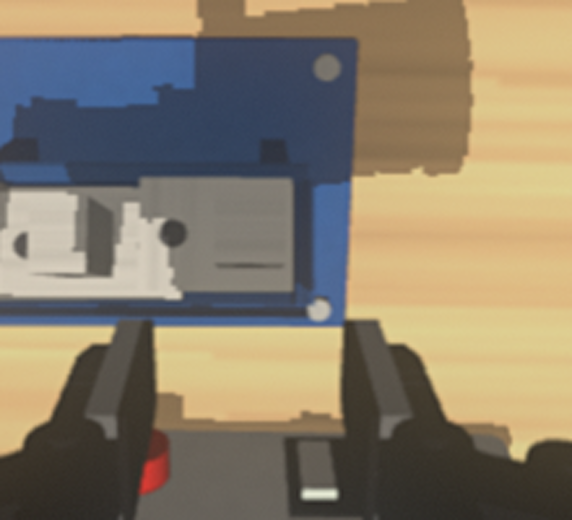

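```bash
python3 - <<'E'
from h import *
a=np.radians(25)
Rt=R.from_euler("Z",1,degrees=True).as_matrix()@np.array([[np.cos(a),0,-np.sin(a)],[0,1,0],[np.sin(a),0,np.cos(a)]])
st=arm.observe();q=arm.get_image("wrist");X=cloud(q,st);im=q["image"].astype(int);Q=(X-[.649,.0945,.085])@Rt*1000
g=(np.ptp(im,axis=2)<30)&(im.mean(2)>45)
for n,b in dict(hook_arm=(-18,18,12,30,30,46),hook_lug=(-15,15,30,62,66,78),tee_foot=(-18,18,-42,8,18,30),tee_lug=(-15,15,-25,10,66,78),br_lug=(-15,15,-66,-40,66,78),br_shoulder=(-20,-13,-60,-46,30,46)).items():
    m=g&(Q[...,0]>b[0])&(Q[...,0]<b[1])&(Q[...,1]>b[2])&(Q[...,1]<b[3])&(Q[...,2]>b[4])&(Q[...,2]<b[5]);s=Q[m]
    if len(s)<10: print(n,len(s));continue
    k=np.linalg.lstsq(np.c_[s[:,:2],np.ones(len(s))],s[:,2],rcond=None)[0]
    print(n,len(s),"z",np.median(s[:,2]).round(1),"slopes",np.degrees(k[:2]).round(1),"x",np.percentile(s[:,0],[2,98]).round(1),"y",np.percentile(s[:,1],[2,98]).round(1))
print(st["time_s"])
E
```

```text
hook_arm 754 z 37.9 slopes [0.2 0.3] x [-17.4  17.2] y [12.4 29.4]
hook_lug 810 z 71.8 slopes [-0.5  0.1] x [-11.6  11.7] y [38.9 59.6]
tee_foot 916 z 23.9 slopes [-0.  -0.1] x [-16.7  18. ] y [-41.5   7.3]
tee_lug 728 z 71.8 slopes [-1.3 -1.9] x [-9.1 14.2] y [-18.6  -0.8]
br_lug 771 z 71.8 slopes [ 0.  -4.1] x [-12.  11.] y [-62.8 -44.1]
br_shoulder 60 z 37.7 slopes [1.8 0.6] x [-19.5 -14.5] y [-59.4 -46.6]
41.75
```

All heights (38/72, 24/72, 38/72 mm) and slopes match the packed state; nothing is touched. Handing in.

```bash
python3 -c "from rig import arm;print(arm.sign_off())"
```

```text
the job is handed in; nothing more can be done
None
```

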